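# Load the dip hanger with three slide frames

## Task

Load the dip hanger for staining: take the three slide frames from the loading block and hang them on its one hook, the three-slide frame first, then the two-slide, then the single, each with its front towards the lip. Thread each frame's eye over the upturned lip, press it back against the sprung plate or the frame before, so that it nests flat between that frame's locating beads, lower it until it rests on the hook bar behind the lip, and let go. The slides are glass: press gently (30 N on the hanger is too much), tip no frame over, and leave the other things on the bench where they are.

Things in the scene. Friction and masses are not known exactly. Their poses are not given: they have to be found in the camera images.
- frame_three: Steel frame holding three glass slides side by side, 96 mm wide, 8 mm thick, 166 mm high, 0.2 kg, upright in a groove of the loading block. Origin: centre of its underside; front faces -x, y across, z up. Slides up to z=80 mm, grip tab z=128-166, 22 mm wide, centred. Two upright 3 mm beads (z=84-118) on its front leave a gap 69 mm wide for the 66 mm frame.
- frame_two: Steel frame holding two glass slides side by side, 66 mm wide, 8 mm thick, 166 mm high, 0.15 kg, upright in a groove of the loading block. Origin: centre of its underside; front faces -x, y across, z up. Slides up to z=80 mm, grip tab z=128-166, 29 mm wide, centred. Two upright 3 mm beads (z=84-118) on its front leave a gap 39 mm wide for the 36 mm frame.
- frame_one: Steel frame holding one glass slide, 36 mm wide, 8 mm thick, 166 mm high, 0.11 kg, upright in a groove of the loading block. Origin: centre of its underside; front faces -x, y across, z up. Slides up to z=80 mm, grip tab z=128-166, 36 mm wide, centred. No beads.
- frame_three_eye (a point): Three-slide frame: middle of the top edge of its eye, mid-thickness, 118 mm above its underside. The eye is a rectangular through-hole, 20 mm wide, 26 mm high (z=92-118), closed above by a 10 mm high bridge that rests on the hook bar when hung.
- frame_two_eye (a point): the same point of the two-slide frame, same eye and height
- frame_one_eye (a point): the same point of the single-slide frame, same eye and height
- hanger: Fixed steel dip hanger on a drip stand; origin on the worktop, x away from the robot along the hook bar (yaw varies). Base x -75 to 45, y +-65 mm, rim 16 mm high. Out of an upright plate (front at x=5 mm, 151 mm high) the bar, 14 mm wide, 8 thick, top at z=145, sticks out to -x and ends in an upturned lip: 14 wide, 6 thick, 10 mm above the bar.
- hook (a point): Fixed to the stand: NOMINAL point on top of the hook bar at the inner face of the lip, 145 mm up, x=-35 mm in the hanger's frame, same axes (+x from the lip to the pressure plate). The hook head (bar, lip and plate together) is clamped up to 8 mm further in or out along x than this, unmeasured. To thread an eye, its top edge must be 10 to 18 mm above the bar.
- stop (a point): Fixed to the stand: NOMINAL hard stop of the pressure plate's face, 25.7 mm behind the lip (shifts with the head). The plate rides on the bar; free, its face is 6 mm behind the lip; it yields to +x with 2 N plus 0.3 N/mm, 8 N at the stop. Three nested frames take 24 mm: the last goes in only near the stop. Face 34 mm wide, 10 mm wide tongue to 46 mm above the bar.
- loading_block: Fixed grey plastic block, 160x124x30 mm, origin at the centre of its underside; three grooves along its y at x = -45, 0, +45 mm, 10 mm wide, floor 8 mm above the worktop; one frame stands in each, in any order, front to the block's -x.
- timer: Bystander: grey bench timer, 45x70x29 mm; origin at the centre of its underside.
- vial: Bystander: glass vial with white cap, 30 mm across, 70 mm tall; origin at the centre of its underside.
- jar: Bystander: white specimen jar with red screw lid, 64 mm across, 75 mm tall; origin at the centre of its underside.
- dropper: Bystander: white dropper bottle, 48 mm across, 109 mm tall; origin at the centre of its underside.

How it is judged:
By the outcome, as a careful person would: the job done as asked, in the order asked, and still so for the second after the job is handed in, with the robot touching nothing.
It also fails if it takes over 72 s, if anything falls off the work surface, if the arm or the gripper's body presses on something with over 40 N, if the wrist force passes 120 N, or if a joint passes its speed limit or range.

## Robot

A 7-joint arm with a two-finger parallel gripper is mounted at the origin on a cart in front of the work surface, level with it; the furniture and walls round the work are solid. World frame = base frame: x ahead of the robot, y to its left, z up, the work surface at z = 0. Lengths are in m, angles in rad, forces in N, time in s.
With the tool pointing down it reaches from about 0.425 to 0.875 m from the base axis. Payload 4.7 kg.
Tool frame: the origin (TCP) lies between the finger pads; the fingertips stand 19 mm ahead of it and the grasp point (between the pads) is the TCP; z points along the fingers, y is the line along which they close (so a half turn about z gives the same grasp; the last joint's range is limited). The gripper opens to 87 mm and grips with 3 to 60 N. Pads are 19 mm wide; open, the fingers measure 117 mm over their backs; the gripper's body (75 mm by 190 mm) begins 51 mm behind the grasp point.
Start: joints at [1.139, 0.321, -0.07, 1.45, 0.023, 1.371, -0.057], TCP at [0.28, -0.587, 0.242] pointing down, gripper open.
Joint ranges: [-2.86, 2.86], [-0.3, 2.09], [-1.38, 1.24], [0.06, 2.45], [-1.56, 4.7], [0.09, 2.05], [-2.69, 2.69]. Speed limits (rad/s): [2.57, 2.57, 3.14, 3.14, 3.14, 3.14, 3.14].

## Interface

Orientations are given as a unit quaternion [x, y, z, w].
In Python, from rig import arm, viewer gives the robot as it stands.
- The arm moves only by the tool play_rows, never from a script. Its argument "deltas" is a list of rows, each a list of 7 numbers: the shift along the tool's x, y, z in cm, then the turn, a rotation vector about the tool's x, y, z in rad, then the opening, from 0 (shut) to 1 (fully open). A call has 1 to 8 rows; each row is the pose to reach, as a shift and turn from the pose commanded when the call began, along the tool's axes at that moment; what a row does not reach only later rows make up. A row lasts 1/10 s, in which the tool goes at most 50 mm and 8.59 degrees, less where a joint would pass 70% of its speed; a pose out of reach is approached as far as the arm can. A call with a gripper value outside its range is refused whole. The fingers move at their own pace and stop on an object; the grip force is fixed at half the most. Time passes only in rows, so rows that repeat a pose let the fingers close. It gives the time, the measured TCP pose, the force, the opening and the grip force at its end, in the units of the state.
- arm.observe(): the state, without advancing time (a new reading comes with each control period).
- viewer.read_camera(name): name is "side" or "top" or "wrist"; returns the picture (384x512x3 uint8, red, green, blue); there is no depth.
- viewer.calibration(name): a dict with "intrinsics" (3x3 intrinsics, pixels), "position" and "orientation" of the camera in the world; the wrist camera has in their place "mount" (4x4, takes a point from camera to tool coordinates, whose origin is the TCP and whose axes are the flange's). Camera axes: x right, y down, z forward; pixel columns grow to the right and rows downward; lengths in m; the calibration is good to about 2 mm. A picture is of the moment at which its call begins: read the wrist's pose just before it. calibration takes no time and is no camera call.
- arm.finish_job(): hands the job in; it is judged then, once.
The state is a dict: "time_s": time; "qpos": joint angles; "joint_vel": joint speeds; "joint_efforts": joint torques, N m; "eef_pos": TCP position; "tool_rot": TCP orientation; "wrist_force": force on the tool from outside, world axes, zero at the start; "wrist_torque": the same for the moment, N m; "gripper_width": opening from 0.0 (shut) to 1.0 (fully open); "gripper_force": force on a finger pad.
Only numpy, scipy, OpenCV 4.12 (cv2) and the standard library are available. Lean on these libraries where they do the work, as an engineer would, in place of code of your own. Each camera call takes 0.05 s, during which the arm holds its last target. There are 200 camera calls.

## Working session

There is one attempt and no reset: what is moved stays moved. The work goes in short steps, Python scripts to look and compute and a tool call to move; the robot and the scene stay as the last step left them, time stands still between calls to the robot, and variables do not carry over. Pictures are saved under pics/ and viewed, at most 10 in all, crops included, and the job is handed in when it is done.

Besides the shell and the picture viewer there is one more tool, called after ">>>" as name(argument=value, ...), one argument or row to a line, values as JSON. play_rows: Moves the arm, as the interface text tells. Its arguments: {"type":"object","properties":{"deltas":{"type":"array","items":{"type":"array","items":{"type":"number"}}}},"required":["deltas"]}

```bash
mkdir -p pics; ls; python3 - <<'E'
from rig import arm, viewer
import cv2, numpy as np
s=arm.observe(); print({k:np.round(v,3).tolist() for k,v in s.items()})
for n in ("side","top"):
    im=viewer.read_camera(n); cv2.imwrite(f"pics/{n}0.png",cv2.resize(im[:,:,::-1],None,fx=1.5,fy=1.5,interpolation=cv2.INTER_CUBIC)); np.save(f"pics/{n}0.npy",im)
    c=viewer.calibration(n); print(n,{k:np.round(v,4).tolist() for k,v in c.items()})
c=viewer.calibration("wrist"); print({k:np.round(v,4).tolist() for k,v in c.items()})
E
```

```text
pics
{'time_s': 0.0, 'qpos': [1.139, 0.322, -0.07, 1.452, 0.023, 1.371, -0.057], 'joint_vel': [0.001, -0.0, -0.0, 0.0, -0.001, 0.001, -0.0], 'joint_efforts': [-0.0, -49.129, -0.404, -31.253, -0.064, 0.044, 0.0], 'eef_pos': [0.28, -0.586, 0.24], 'tool_rot': [0.975, 0.221, -0.0, -0.001], 'wrist_force': [0.188, 0.094, -1.28], 'wrist_torque': [-0.01, -0.01, 0.003], 'gripper_force': 0.0, 'gripper_width': 1.003}
side {'intrinsics': [[359.0324, 0.0, 257.0374], [0.0, 359.0324, 184.3823], [0.0, 0.0, 1.0]], 'position': [0.2626, 0.9275, 0.6505], 'orientation': [-0.174, 0.8649, -0.4636, 0.0824]}
top {'intrinsics': [[412.1184, 0.0, 257.7137], [0.0, 412.1184, 192.4927], [0.0, 0.0, 1.0]], 'position': [0.4158, 0.1538, 1.1781], 'orientation': [0.7162, -0.6944, 0.0571, -0.04]}
{'intrinsics': [[320.1948, 0.0, 256.4075], [0.0, 320.1948, 190.1649], [0.0, 0.0, 1.0]], 'mount': [[-0.0001, -0.9655, -0.2605, 0.0704], [1.0, 0.0001, -0.0006, 0.0002], [0.0006, -0.2605, 0.9655, -0.143], [0.0, 0.0, 0.0, 1.0]]}
```

View pics/top0.png

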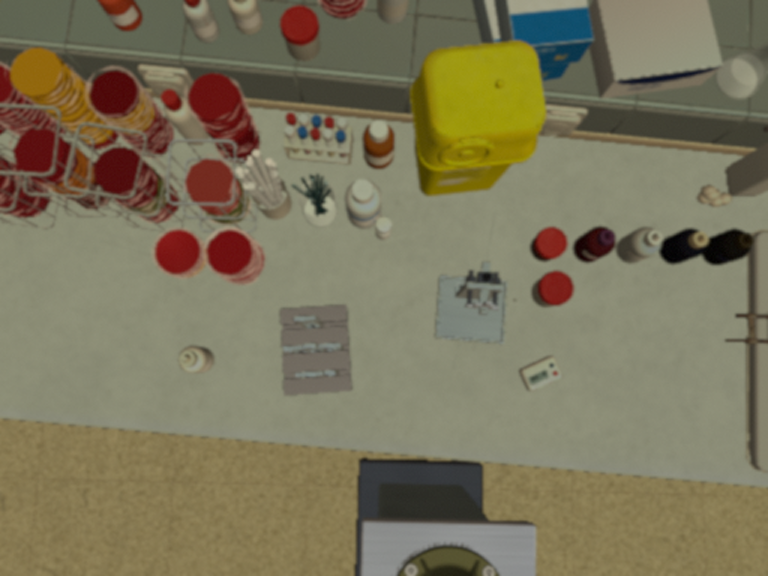

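View pics/side0.png

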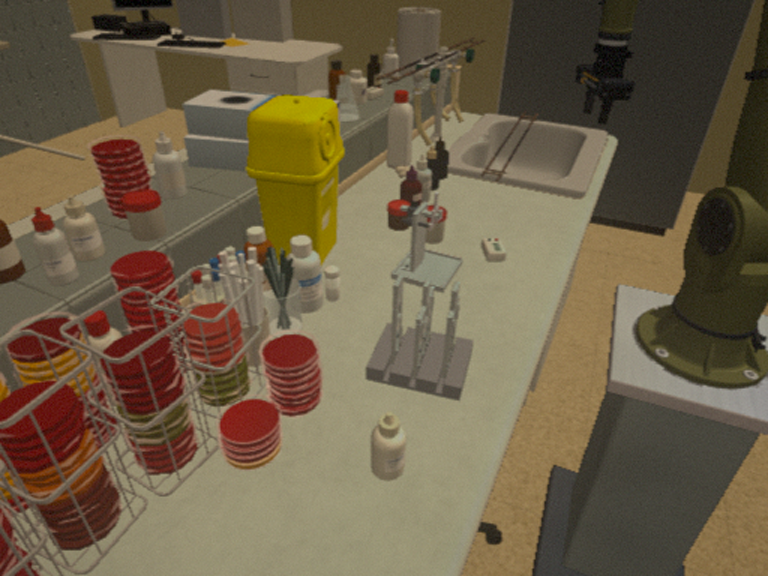

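The top view (1.5x) shows the loading block at about (316,350) with three frames, and the hanger base at about (471,309). The dropper is at (196,359) and the timer at (541,373). The side view shows the frames standing upright in the block and the hanger head behind them. Next I'll work out the poses and a look-from-near move.

```bash
cat > h.py <<'E'
import numpy as np, cv2
from scipy.spatial.transform import Rotation as R
from rig import arm, viewer
def cam(n, s=None):
    c=viewer.calibration(n); K=np.array(c["intrinsics"])
    if n=="wrist":
        s=s or arm.observe(); M=np.array(c["mount"]); Rt=R.from_quat(s["tool_rot"]).as_matrix()
        return K, Rt@M[:3,:3], Rt@M[:3,3]+np.array(s["eef_pos"])
    return K, R.from_quat(c["orientation"]).as_matrix(), np.array(c["position"])
def onplane(C,uv,z):
    K,Rm,p=C; uv=np.atleast_2d(np.asarray(uv,float))
    d=(Rm@np.linalg.inv(K)@np.c_[uv,np.ones(len(uv))].T).T
    return p+d*((z-p[2])/d[:,2])[:,None]
def proj(C,X):
    K,Rm,p=C; q=(np.atleast_2d(X)-p)@Rm; q=q@K.T; return q[:,:2]/q[:,2:]
def deltas(target, yaw, s=None):
    "cm shift in tool axes and yaw turn (about tool z) to reach TCP target, tool x at world angle yaw, pointing down"
    s=s or arm.observe(); R0=R.from_quat(s["tool_rot"]); 
    Rt=R.from_matrix([[np.cos(yaw),np.sin(yaw),0],[np.sin(yaw),-np.cos(yaw),0],[0,0,-1]])
    return np.round(R0.inv().apply(np.array(target)-s["eef_pos"])*100,2), np.round((R0.inv()*Rt).as_rotvec(),4)
E
python3 - <<'E'
from h import *
im=np.load("pics/top0.npy"); C=cam("top")
for nm,pts,z in (("block",[(280,308),(346,305),(352,391),(285,395)],.03),("base",[(440,276),(505,280),(502,342),(435,338)],.016)):
    P=onplane(C,np.array(pts)/1.5,z); print(nm,P.round(3).tolist(),P.mean(0).round(3))
    x=P[0]+P[1]-P[2]-P[3]; print("yaw",np.arctan2(x[1],x[0]))
for t,y in (((.56,.2,.36),0),((.55,-.05,.40),0)): print(deltas(t,y))
c=im[150:280,170:360]; cv2.imwrite("pics/topc.png",cv2.resize(c[:,:,::-1],None,fx=4.2,fy=4.2,interpolation=cv2.INTER_CUBIC))
E
```

```text
block [[0.533, 0.325, 0.03], [0.542, 0.203, 0.03], [0.384, 0.186, 0.03], [0.373, 0.308, 0.03]] [0.458 0.256 0.03 ]
yaw 0.10815213126579118
base [[0.605, 0.027, 0.016], [0.601, -0.098, 0.016], [0.483, -0.093, 0.016], [0.487, 0.034, 0.016]] [ 0.544 -0.032  0.016]
yaw -0.05387279303004637
(array([ 59.16, -58.87, -11.85]), array([-0.0016,  0.0005,  0.4458]))
(array([ 47.47, -36.75, -15.88]), array([-0.0016,  0.0005,  0.4458]))
```

View pics/topc.png

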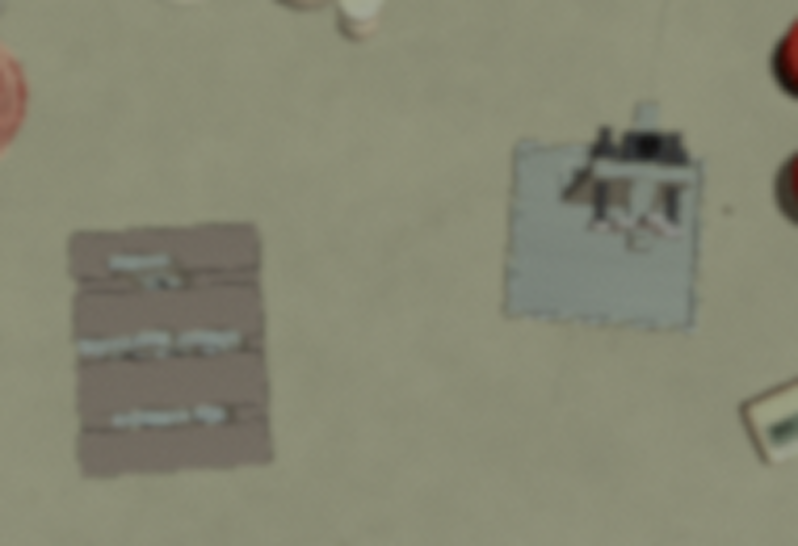

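The crop shows frames at rows y≈262 (narrow, single), 340 (three-slide) and 415 (two-slide). The hanger head is over the far half of its base at about (640,190). I'll move over the hanger for a near look.

>>> play_rows(
  deltas=[
    [3,-2.4,-3,0,0,0.1,1],
    [6.5,-5,-5,0,0,0.2,1],
    [10,-7.7,-7,0,0,0.3,1],
    [13.8,-10.6,-9,0,0,0.4,1],
    [17.6,-13.6,-11,0,0,0.5,1],
    [21.5,-16.6,-13,0,0,0.5,1],
    [25.4,-19.6,-15,0,0,0.5,1],
    [29.2,-22.6,-15.9,0,0,0.5,1],
  ],
)

```text
time_s: 0.9
eef_pos: [0.4427, -0.2635, 0.3999]
tool_rot: [1.0, -0.027, 0.001, 0.001]
wrist_force: [0.2, -0.4, -0.9]
gripper_width: 1.0
gripper_force: 0.0
```

>>> play_rows(
  deltas=[
    [1.8,-4,0,0,0,0,1],
    [3.6,-8.2,0,0,0,0,1],
    [5.4,-12.4,0,0,0,0,1],
    [7.2,-16.6,0,0,0,0,1],
    [9,-20.8,0,0,0,0,1],
    [10.4,-24,0,0,0,0,1],
    [10.4,-24,0,0,0,0,1],
    [10.4,-24,0,0,0,0,1],
  ],
)

```text
time_s: 1.7
eef_pos: [0.5589, -0.0304, 0.3979]
tool_rot: [1.0, -0.026, -0.001, 0.0]
wrist_force: [0.2, -0.3, 0.3]
gripper_width: 1.0
gripper_force: 0.0
```

```bash
python3 - <<'E'
from h import *
s=arm.observe(); im=viewer.read_camera("wrist"); np.save("pics/w1.npy",im); np.save("pics/w1s.npy",s,allow_pickle=True); print(s["eef_pos"],s["tool_rot"])
cv2.imwrite("pics/w1.png",cv2.resize(im[:,:,::-1],None,fx=1.56,fy=1.56,interpolation=cv2.INTER_CUBIC))
E
```

```text
[ 0.55892777 -0.03041755  0.39785986] [ 9.99657899e-01 -2.61467112e-02 -6.44738021e-04  1.36498020e-04]
```

View pics/w1.png

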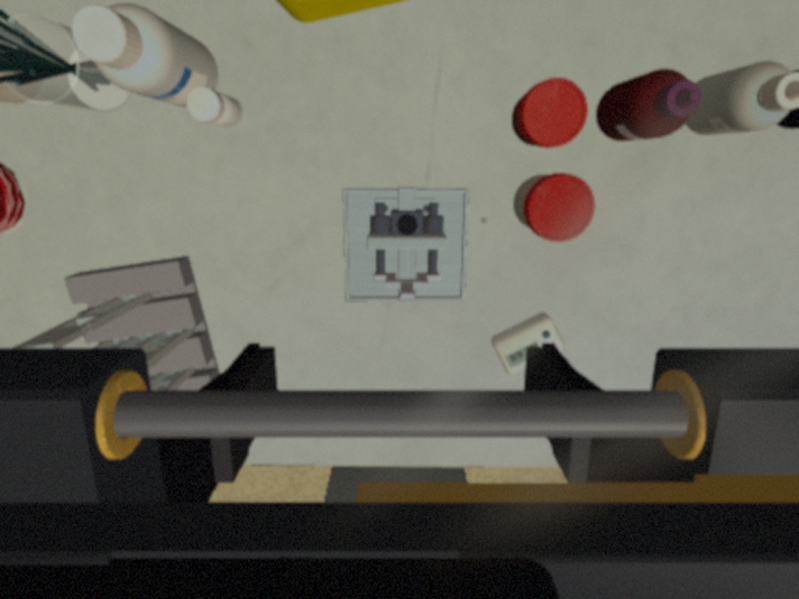

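The wrist view shows the hanger base square at x 344–467, y 188–299, with the lip at about (407,291) and the plate at (407,240). The block is at lower left. I'll go closer for the hook.

>>> play_rows(
  deltas=[
    [-1,0,4,0,0,0,1],
    [-2,0,8,0,0,0,1],
    [-3,0,12,0,0,0,1],
    [-3,0,14,0,0,0,1],
    [-3,0,14,0,0,0,1],
    [-3,0,14,0,0,0,1],
  ],
)

```text
time_s: 2.35
eef_pos: [0.5292, -0.0309, 0.2593]
tool_rot: [1.0, -0.028, 0.0, 0.0]
wrist_force: [0.4, 0.1, 1.0]
gripper_width: 0.997
gripper_force: 0.0
```

```bash
python3 - <<'E'
from h import *
s=arm.observe(); im=viewer.read_camera("wrist"); np.save("pics/w2.npy",im); np.save("pics/w2s.npy",s,allow_pickle=True); print(s["eef_pos"],s["tool_rot"])
cv2.imwrite("pics/w2.png",cv2.resize(im[100:250,156:356,::-1],None,fx=4,fy=4,interpolation=cv2.INTER_CUBIC))
E
```

```text
[ 0.52916684 -0.0308828   0.25930469] [ 9.99598173e-01 -2.83420705e-02  3.69136573e-04  2.87044163e-04]
```

View pics/w2.png

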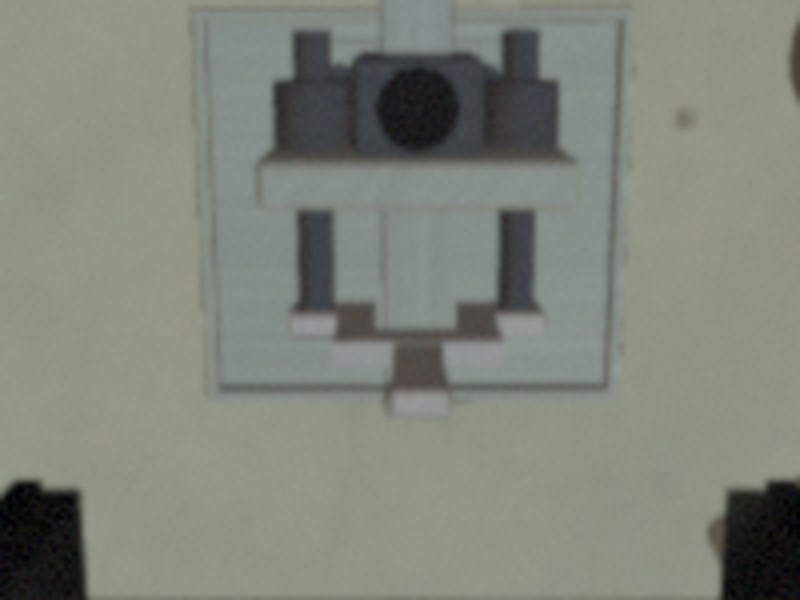

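The close view shows the fixed plate (top front edge at row 205), the guide rods, and the pressure plate tops at rows 340–365. The tongue top is at (388–450, 390–415) and hides the lip. I'll cast these points and use the face-to-lip distance.

```bash
python3 - <<'E'
from h import *
s=np.load("pics/w2s.npy",allow_pickle=True).item(); C=cam("wrist",s)
f=lambda p,z: onplane(C,np.array(p)/4+np.array([156,100]),z).round(4)
print("tongue front L,R",f([(390,415),(448,415)],.191).tolist())
print("tongue back",f([(394,391),(446,391)],.191).tolist())
print("fixed plate front",f([(260,205),(575,207)],.151).tolist())
b=f([(209,395),(617,397),(627,8),(193,8)],0.0); print("base z0",b.tolist(), b.mean(0))
b=f([(220,387),(607,388),(620,20),(207,20)],0.016); print("base z16 inner",b.tolist(), b.mean(0))
print("bar end far",f([(384,45),(450,45)],.145).tolist(), "rods",f([(317,330),(521,330)],.14).tolist())
g=cv2.cvtColor(np.load("pics/w2.npy"),cv2.COLOR_RGB2GRAY); np.set_printoptions(linewidth=200)
print(g[190:212,240:284:2])
E
```

```text
tongue front L,R [[0.533, -0.0295, 0.191], [0.5324, -0.0395, 0.191]]
tongue back [[0.5373, -0.0305, 0.191], [0.5368, -0.0394, 0.191]]
fixed plate front [[0.5651, -0.0054, 0.151], [0.5612, -0.0673, 0.151]]
base z0 [[0.4832, 0.0345, 0.0], [0.4749, -0.099, 0.0], [0.5978, -0.1036, 0.0], [0.6053, 0.0276, 0.0]] [ 0.5403   -0.035125  0.      ]
base z16 inner [[0.4902, 0.028, 0.016], [0.483, -0.0933, 0.016], [0.5946, -0.0988, 0.016], [0.6015, 0.0214, 0.016]] [ 0.542325 -0.035675  0.016   ]
bar end far [[0.5941, -0.0316, 0.145], [0.5934, -0.0444, 0.145]] rods [[0.5366, -0.0139, 0.14], [0.5341, -0.0568, 0.14]]
[[146 144 146 144 148 148 144 103  76  73  75  79  75  97 144 149 147 147 147 147 147 140]
 [142 143 144 144 145 144 139 100  78  76  76  78  75  94 142 144 144 145 145 146 145 143]
 [139 140 141 141 142 140 130  97  79  79  76  76  76  88 136 144 142 142 142 142 140 141]
 [142 140 139 139 140 140 126  97  75  77  77  74  78  83 133 142 142 143 143 143 139 143]
 [139 138 138 139 138 140 125  92  78  78  78  76  73  77 126 143 143 141 140 141 141 142]
 [128 131 128 130 130 130 109  84  75
[... 810 characters left out ...]
9 137 138 138 140 139 139 138 139 144 144 147 144 144 145 143]
 [146 144 141 143 143 143 142 142 143 141 142 142 141 140 140 142 144 145 144 145 144 146]
 [144 146 143 143 144 145 144 145 143 143 145 145 145 139 140 141 147 147 143 144 146 146]
 [147 145 142 145 146 145 144 146 145 144 145 145 145 142 141 143 144 145 143 145 144 144]
 [147 145 144 145 146 145 144 146 145 146 147 147 144 143 142 146 145 144 143 145 144 146]
 [147 146 143 146 143 148 146 146 145 144 144 145 143 143 142 146 146 145 144 145 144 145]
 [145 147 144 144 146 145 147 147 144 145 146 146 144 145 143 145 145 144 145 144 145 146]
 [146 147 144 145 146 145 145 147 146 145 144 147 146 146 144 144 145 145 144 146 145 145]]
```

>>> play_rows(
  deltas=[
    [0,0,-5,0,0,0,1],
    [-1.5,-4,-8,0,0,-0.05,1],
    [-3,-8.5,-10,0,0,-0.1,1],
    [-4.5,-13,-10,0,0,-0.146,1],
    [-6,-17.5,-10,0,0,-0.146,1],
    [-7.5,-22,-10,0,0,-0.146,1],
    [-8.6,-26.5,-10,0,0,-0.146,1],
    [-8.6,-27.6,-10,0,0,-0.146,1],
  ],
)

```text
time_s: 3.2
eef_pos: [0.4558, 0.2575, 0.3612]
tool_rot: [0.999, 0.05, 0.002, -0.002]
wrist_force: [-0.2, 0.7, 0.2]
gripper_width: 0.997
gripper_force: 0.0
```

```bash
python3 - <<'E'
from h import *
s=arm.observe(); im=viewer.read_camera("wrist"); np.save("pics/w3.npy",im); np.save("pics/w3s.npy",s,allow_pickle=True); print(s["eef_pos"],s["tool_rot"], s["qpos"])
a=cv2.resize(im[60:280,150:400,::-1],None,fx=2.7,fy=2.7,interpolation=cv2.INTER_CUBIC)[:594]
cv2.imwrite("pics/w3.png",a); print(a.shape)
S=np.load("pics/side0.npy")[170:270,235:325,::-1]; cv2.imwrite("pics/s3.png",cv2.resize(S,None,fx=6,fy=6,interpolation=cv2.INTER_CUBIC))
C=cam("wrist",np.load("pics/w2s.npy",allow_pickle=True).item())
c,sn=np.cos(-.056),np.sin(-.056)
for x0 in (.521,.524,.527): print(x0,[((proj(C,[x0+sn*-y*1 ,-.0345+y,.155])-[156,100])*4).round(0).tolist() for y in (.007,-.007)])
E
```

```text
[0.45580726 0.25754279 0.36123041] [ 0.99872253  0.05046389  0.00179453 -0.0018672 ] [ 0.21169253  0.05663739 -0.80354388  1.54160503  0.03940732  1.55565916
 -2.06127113]
(594, 675, 3)
0.521 [[[385.0, 416.0]], [[455.0, 416.0]]]
0.524 [[[385.0, 402.0]], [[454.0, 402.0]]]
0.527 [[[384.0, 388.0]], [[453.0, 388.0]]]
```

View pics/w3.png

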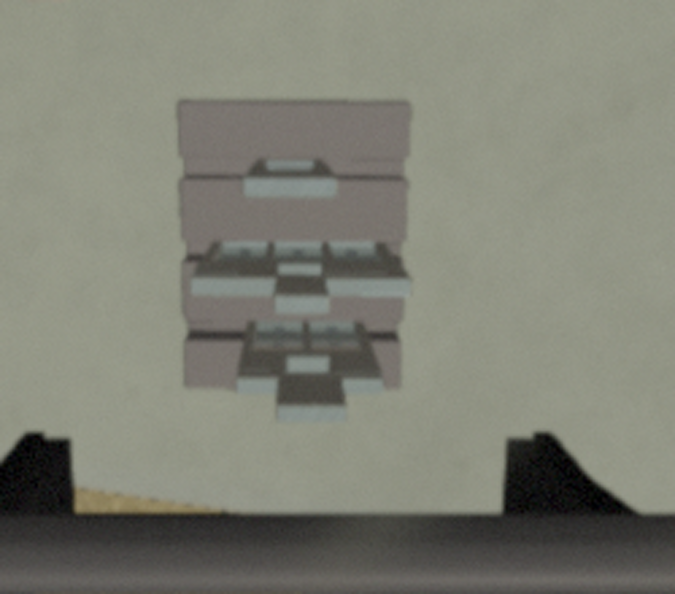

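View pics/s3.png

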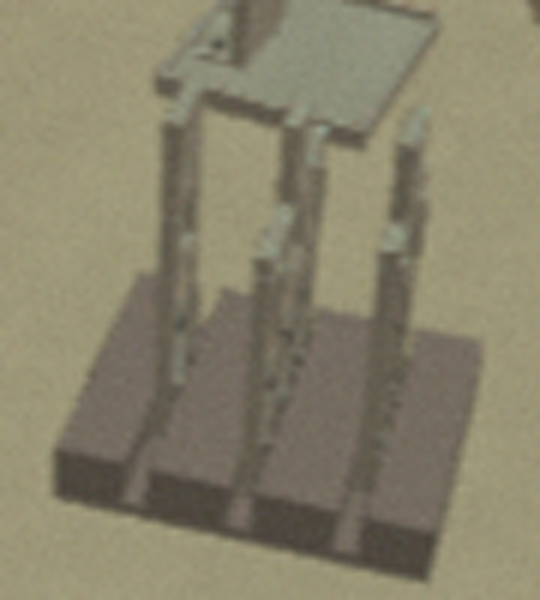

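The wrist view from the +x side shows the tab tops: single (244–337, 178–195), three-slide (275–329, 294–312) and two-slide (276–345, 405–420). The backs are smooth, so the fronts face -x towards the robot. The side crop agrees on three upright frames.

```bash
python3 - <<'E'
from h import *
s=np.load("pics/w3s.npy",allow_pickle=True).item(); C=cam("wrist",s)
f=lambda p,z: onplane(C,np.array(p)/2.7+np.array([150,60]),z)
def rep(n,p,z):
    P=f(p,z); d=P[1]-P[0]; print(n,P.mean(0).round(4),"w",np.linalg.norm(d).round(4),"yaw",np.arctan2(d[0],-d[1]).round(3))
# note yaw: tool y=(sin a,-cos a) left->right
rep("one tab",[(244,178),(337,178),(337,195),(244,195)],.174)
rep("three tab",[(275,295),(329,295),(329,312),(275,312)],.174)
rep("two tab",[(276,405),(345,405),(345,420),(276,420)],.174)
rep("three shoulder",[(191,278),(411,278),(411,296),(191,296)],.136)
rep("two shoulder",[(237,377),(383,377),(383,391),(237,391)],.136)
rep("block",[(178,100),(411,100),(401,387),(185,387)],.03)
b=f([(178,100),(411,100),(401,387),(185,387)],.03);print(b.round(4).tolist(), np.arctan2(*((b[0]+b[1]-b[2]-b[3])[[1,0]])))
E
```

```text
one tab [0.5019 0.2614 0.174 ] w 0.0349 yaw 0.101
three tab [0.4577 0.2524 0.174 ] w 0.021 yaw 0.102
two tab [0.4134 0.2443 0.174 ] w 0.0277 yaw 0.102
three shoulder [0.4571 0.2523 0.136 ] w 0.0949 yaw 0.102
two shoulder [0.4139 0.2437 0.136 ] w 0.0649 yaw 0.102
block [0.4577 0.2552 0.03  ] w 0.1228 yaw 0.101
[[0.5303, 0.3241, 0.03], [0.5427, 0.2019, 0.03], [0.3853, 0.1858, 0.03], [0.3727, 0.3092, 0.03]] 0.097621291030312
```

>>> play_rows(
  deltas=[
    [0.1,0.5,4,0,0,0,0.8],
    [0.15,0.5,8.5,0,0,0,0.6],
    [0.15,0.5,13,0,0,0,0.6],
    [0.15,0.5,17,0,0,0,0.6],
    [0.15,0.5,19.5,0,0,0,0.6],
    [0.15,0.5,20.1,0,0,0,0.6],
    [0.15,0.5,20.1,0,0,0,0.6],
    [0.15,0.5,20.1,0,0,0,0.6],
  ],
)

```text
time_s: 4.05
eef_pos: [0.4617, 0.2462, 0.1594]
tool_rot: [0.999, 0.045, 0.002, -0.0]
wrist_force: [0.9, 0.2, 0.2]
gripper_width: 0.605
gripper_force: 0.0
```

>>> play_rows(
  deltas=[
    [0,0,0,0,0,0,0.4],
    [0,0,0,0,0,0,0.3],
    [0,0,0,0,0,0,0],
    [0,0,0,0,0,0,0],
    [0,0,0,0,0,0,0],
  ],
)

```text
time_s: 4.55
eef_pos: [0.4602, 0.2467, 0.1578]
tool_rot: [0.999, 0.046, 0.0, -0.0]
wrist_force: [0.1, -0.2, -2.0]
gripper_width: 0.253
gripper_force: 29.9
```

>>> play_rows(
  deltas=[
    [0,0,-2,0,0,0,0],
    [0,0,-5,0,0,0,0],
    [0,0,-9,0,0,0,0],
    [0,0,-13,0,0,0,0],
    [0,0,-17,0,0,0,0],
    [0,0,-19,0,0,0,0],
    [0,0,-19,0,0,0,0],
    [0,0,-19,0,0,0,0],
  ],
)

```text
time_s: 5.35
eef_pos: [0.4597, 0.2456, 0.3461]
tool_rot: [0.999, 0.046, -0.001, 0.0]
wrist_force: [0.2, -0.4, -2.6]
gripper_width: 0.248
gripper_force: 29.9
```

>>> play_rows(
  deltas=[
    [-0.2,3,0,0,0,0.02,0],
    [-0.5,7,0,0,0,0.04,0],
    [-0.8,11,0,0,0,0.06,0],
    [-1.1,15,0,0,0,0.09,0],
    [-1.5,19,0,0,0,0.12,0],
    [-1.8,23,0,0,0,0.148,0],
    [-2.1,26.5,0,0,0,0.148,0],
    [-2.1,27.7,0,0,0,0.148,0],
  ],
)

```text
time_s: 6.15
eef_pos: [0.463, -0.0367, 0.3446]
tool_rot: [0.999, -0.032, -0.003, 0.001]
wrist_force: [-0.2, 0.2, -2.1]
gripper_width: 0.25
gripper_force: 29.9
```

>>> play_rows(
  deltas=[
    [0,0,0,0,0,0,0],
    [0,0,0,0,0,0,0],
    [0,0,0,0,0,0,0],
    [0,0,0,0,0,0,0],
  ],
)

```text
time_s: 6.55
eef_pos: [0.4646, -0.03, 0.3473]
tool_rot: [1.0, -0.027, -0.0, -0.0]
wrist_force: [-0.8, 0.2, -2.5]
gripper_width: 0.244
gripper_force: 29.9
```

>>> play_rows(
  deltas=[
    [0,0,3,0,0,0,0],
    [0,0,7,0,0,0,0],
    [0,0,11,0,0,0,0],
    [0,0,14,0,0,0,0],
    [0,0,15.6,0,0,0,0],
    [0,0,15.6,0,0,0,0],
    [0,0,15.6,0,0,0,0],
    [0,0,15.6,0,0,0,0],
  ],
)

```text
time_s: 7.35
eef_pos: [0.4657, -0.0314, 0.193]
tool_rot: [1.0, -0.028, 0.001, 0.0]
wrist_force: [0.3, 0.4, -1.6]
gripper_width: 0.249
gripper_force: 29.9
```

```bash
python3 - <<'E'
from h import *
s=arm.observe(); im=viewer.read_camera("wrist"); np.save("pics/w4.npy",im); np.save("pics/w4s.npy",s,allow_pickle=True); print(s["eef_pos"],s["tool_rot"], s["wrist_force"])
a=cv2.resize(im[80:280,136:376,::-1],None,fx=2.5,fy=2.5,interpolation=cv2.INTER_CUBIC)
S=viewer.read_camera("side"); np.save("pics/s4.npy",S)
C=cam("side"); p=proj(C,[.50,-.03,.14])[0]; u,v=p.astype(int); print(p)
b=cv2.resize(S[v-42:v+41,u-16:u+16,::-1],None,fx=6,fy=6,interpolation=cv2.INTER_CUBIC)
o=np.zeros((500,800,3),np.uint8); o[:,:600]=a; o[:498,600:792]=b; cv2.imwrite("pics/w4.png",o)
E
```

```text
[ 0.4656629  -0.03140193  0.19303649] [ 9.99612551e-01 -2.78001958e-02  1.36276763e-03  1.98027740e-04] [ 0.25000411  0.38396521 -1.62491401]
[300.20632842 145.99222311]
```

View pics/w4.png

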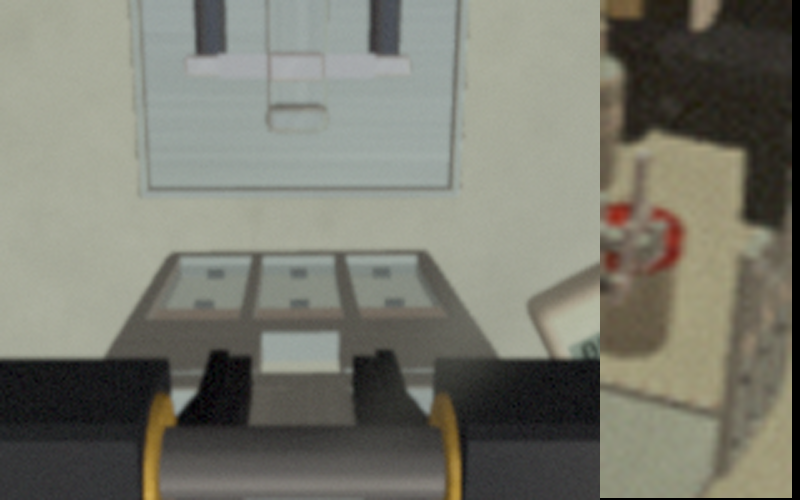

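The picture shows the frame held square and centred at column 301. The lip is clearly visible at (267–328, 103–130), with the tongue behind it at (272–325, 50–78). The frame is still clear of the lip.

```bash
python3 - <<'E'
from h import *
s=np.load("pics/w4s.npy",allow_pickle=True).item(); C=cam("wrist",s); Rt=R.from_quat(s["tool_rot"])
f=lambda p,z: onplane(C,np.array(p)/2.5+np.array([136,80]),z)
for n,p,z in (("lip in",(297.5,103),.155),("lip out",(297.5,130),.155),("tongue front",(298.5,78),.191),("tongue back",(298.5,52),.191),("eye/bridge col, row372",(301,372),.136+.033)):
    X=f([p],z)[0]; print(n,X.round(4),"tool rel mm",(Rt.inv().apply(X-s["eef_pos"])*1000).round(1))
print(proj(C,[.4657-.0025+.004,-.0314,.193-.15+.128]))
E
```

```text
lip in [ 0.5268 -0.0344  0.155 ] tool rel mm [61.1 -0.4 38.2]
lip out [ 0.5209 -0.0341  0.155 ] tool rel mm [55.2 -0.4 38.2]
tongue front [ 0.5329 -0.0351  0.191 ] tool rel mm [67.3 -0.   2.2]
tongue back [ 0.5373 -0.0354  0.191 ] tool rel mm [71.7 -0.   2.2]
eye/bridge col, row372 [ 0.4687 -0.032   0.169 ] tool rel mm [ 3.   0.4 24. ]
[[255.48897435 232.78194578]]
```

>>> play_rows(
  deltas=[
    [0.5,-0.05,0.15,0,0,0,0],
    [1.5,-0.05,0.15,0,0,0,0],
    [2.5,-0.05,0.15,0,0,0,0],
    [3.5,-0.05,0.15,0,0,0,0],
    [4.5,-0.05,0.15,0,0,0,0],
    [5.3,-0.05,0.15,0,0,0,0],
    [5.8,-0.05,0.15,0,0,0,0],
    [6,-0.05,0.15,0,0,0,0],
  ],
)

```text
time_s: 8.25
eef_pos: [0.525, -0.0345, 0.1898]
tool_rot: [1.0, -0.028, -0.0, -0.0]
wrist_force: [0.2, 0.6, -2.9]
gripper_width: 0.248
gripper_force: 29.9
```

>>> play_rows(
  deltas=[
    [0,0,0,0,0,0,0],
    [0,0,0,0,0,0,0],
    [0,0,0,0,0,0,0],
  ],
)

```text
time_s: 8.55
eef_pos: [0.5242, -0.0346, 0.19]
tool_rot: [1.0, -0.028, -0.0, 0.0]
wrist_force: [-0.0, -0.2, -2.3]
gripper_width: 0.246
gripper_force: 29.9
```

>>> play_rows(
  deltas=[
    [0.3,0,0,0,0,0,0],
    [0.6,0,0,0,0,0,0],
    [0.9,0,0,0,0,0,0],
    [1.0,0,0,0,0,0,0],
    [1.0,0,0,0,0,0,0],
    [1.0,0,0,0,0,0,0],
  ],
)

```text
time_s: 9.15
eef_pos: [0.534, -0.0351, 0.1897]
tool_rot: [1.0, -0.028, -0.001, 0.0]
wrist_force: [-2.9, -0.7, -0.2]
gripper_width: 0.255
gripper_force: 29.9
```

>>> play_rows(
  deltas=[
    [0.2,0,0,0,0,0,0],
    [0.4,0,0,0,0,0,0],
    [0.6,0,0,0,0,0,0],
    [0.7,0,0,0,0,0,0],
    [0.7,0,0,0,0,0,0],
    [0.7,0,0,0,0,0,0],
  ],
)

```text
time_s: 9.75
eef_pos: [0.5411, -0.0356, 0.1897]
tool_rot: [1.0, -0.028, -0.0, 0.0]
wrist_force: [-3.9, -0.1, -1.5]
gripper_width: 0.246
gripper_force: 29.9
```

>>> play_rows(
  deltas=[
    [0,0,0.3,0,0,0,0],
    [0,0,0.6,0,0,0,0],
    [0,0,0.9,0,0,0,0],
    [0,0,1.15,0,0,0,0],
    [0,0,1.2,0,0,0,0],
    [0,0,1.2,0,0,0,0],
  ],
)

```text
time_s: 10.35
eef_pos: [0.5413, -0.0354, 0.1778]
tool_rot: [1.0, -0.028, -0.0, -0.0]
wrist_force: [-5.1, -0.1, -1.7]
gripper_width: 0.247
gripper_force: 29.9
```

>>> play_rows(
  deltas=[
    [0,0,0.05,0,0,0,0],
    [0,0,0.1,0,0,0,0],
    [0,0,0.1,0,0,0,0],
    [0,0,0.1,0,0,0,0],
  ],
)

```text
time_s: 10.75
eef_pos: [0.5415, -0.0355, 0.1771]
tool_rot: [1.0, -0.028, 0.0, 0.0]
wrist_force: [-5.0, 0.5, -0.0]
gripper_width: 0.251
gripper_force: 29.9
```

>>> play_rows(
  deltas=[
    [0,0,0.06,0,0,0,0],
    [0,0,0.12,0,0,0,0],
    [0,0,0.12,0,0,0,0],
    [0,0,0.12,0,0,0,0],
  ],
)

```text
time_s: 11.15
eef_pos: [0.5419, -0.0355, 0.1764]
tool_rot: [1.0, -0.028, 0.001, 0.0]
wrist_force: [-5.0, -0.0, 2.9]
gripper_width: 0.248
gripper_force: 31.8
```

>>> play_rows(
  deltas=[
    [-0.15,0,0,0,0,0,0],
    [-0.3,0,0,0,0,0,0],
    [-0.45,0,0,0,0,0,0],
    [-0.55,0,0,0,0,0,0],
    [-0.55,0,0,0,0,0,0],
    [-0.55,0,0,0,0,0,0],
  ],
)

```text
time_s: 11.75
eef_pos: [0.5365, -0.0352, 0.1763]
tool_rot: [1.0, -0.028, 0.001, 0.0]
wrist_force: [-3.2, 0.2, 5.6]
gripper_width: 0.249
gripper_force: 32.6
```

>>> play_rows(
  deltas=[
    [-0.1,0,-0.03,0,0,0,0],
    [-0.15,0,-0.05,0,0,0,0],
    [-0.15,0,-0.05,0,0,0,0],
    [-0.15,0,-0.05,0,0,0,0],
  ],
)

```text
time_s: 12.15
eef_pos: [0.5346, -0.0351, 0.1764]
tool_rot: [1.0, -0.028, 0.0, 0.0]
wrist_force: [-2.7, -0.0, 4.0]
gripper_width: 0.248
gripper_force: 32.6
```

>>> play_rows(
  deltas=[
    [0,0,0,0,0,0,0.3],
    [0,0,0,0,0,0,0.4],
    [0,0,0,0,0,0,0.6],
    [0,0,0,0,0,0,0.6],
    [0,0,0,0,0,0,0.6],
  ],
)

```text
time_s: 12.65
eef_pos: [0.5344, -0.035, 0.1759]
tool_rot: [1.0, -0.028, -0.0, -0.0]
wrist_force: [-0.3, -0.2, -1.5]
gripper_width: 0.55
gripper_force: 0.0
```

>>> play_rows(
  deltas=[
    [0,0,-2,0,0,0,0.6],
    [0,0,-5,0,0,0,0.6],
    [0,0,-9,0,0,0,0.6],
    [0,0,-13,0,0,0,0.6],
    [0,0,-16,0,0,0,0.6],
    [0,0,-18,0,0,0,0.6],
    [0,0,-18,0,0,0,0.6],
  ],
)

```text
time_s: 13.35
eef_pos: [0.5359, -0.0348, 0.3593]
tool_rot: [1.0, -0.028, 0.003, 0.0]
wrist_force: [-0.5, 0.0, 0.8]
gripper_width: 0.602
gripper_force: 0.0
```

```bash
python3 - <<'E'
from h import *
s=arm.observe(); im=viewer.read_camera("wrist"); np.save("pics/w5.npy",im); np.save("pics/w5s.npy",s,allow_pickle=True); print(s["eef_pos"],s["tool_rot"], s["wrist_force"])
a=cv2.resize(im[120:260,156:356,::-1],None,fx=4,fy=4,interpolation=cv2.INTER_CUBIC)
cv2.imwrite("pics/w5.png",a)
for t in ((.4134,.2443,.36),(.4134,.2443,.16)): print(deltas(t,.100))
E
```

```text
[ 0.53587442 -0.03480413  0.3593278 ] [ 9.99604894e-01 -2.79587675e-02  2.88283008e-03  2.27459684e-04] [-0.48939634  0.03903511  0.76455245]
(array([-13.71, -27.19,  -0.32]), array([ 0.0003, -0.0024, -0.1559]))
(array([-13.76, -27.2 ,  19.68]), array([ 0.0003, -0.0024, -0.1559]))
```

View pics/w5.png

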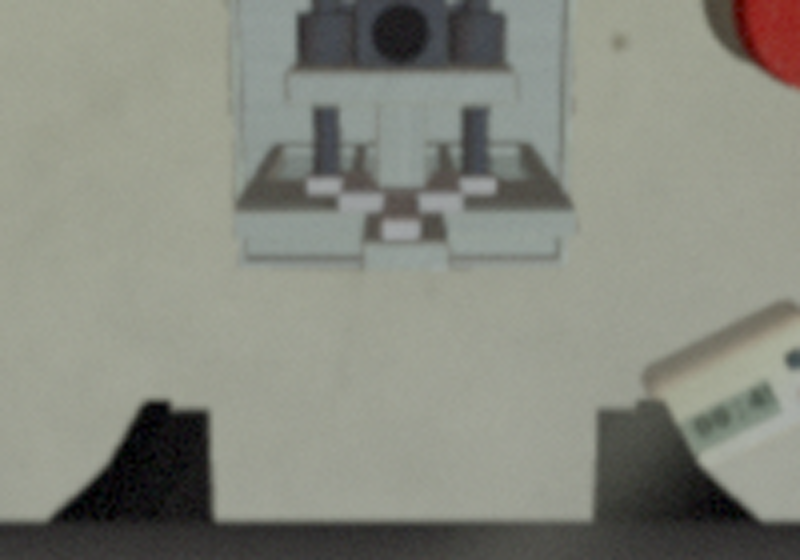

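The frame hangs square: shoulders (236–575, 210–232), tab centred at 406, tongue at 401 behind it. Next is frame_two.

>>> play_rows(
  deltas=[
    [-1.5,-3.5,0,0,0,-0.02,0.6],
    [-3.8,-7.5,0,0,0,-0.05,0.6],
    [-6,-12,0,0,0,-0.08,0.6],
    [-8.2,-16.5,0,0,0,-0.11,0.6],
    [-10.5,-21,0,0,0,-0.14,0.6],
    [-12.5,-25,0,0,0,-0.156,0.6],
    [-13.7,-27.2,0,0,0,-0.156,0.6],
    [-13.7,-27.2,0,0,0,-0.156,0.6],
  ],
)

```text
time_s: 14.2
eef_pos: [0.4098, 0.2482, 0.3549]
tool_rot: [0.999, 0.054, -0.001, -0.0]
wrist_force: [0.4, -0.2, -0.2]
gripper_width: 0.6
gripper_force: 0.0
```

>>> play_rows(
  deltas=[
    [0,0,0,0,0,0,0.6],
    [0,0,0,0,0,0,0.6],
    [0,0,0,0,0,0,0.6],
    [0,0,0,0,0,0,0.6],
  ],
)

```text
time_s: 14.6
eef_pos: [0.4135, 0.2431, 0.3559]
tool_rot: [0.999, 0.049, -0.0, 0.0]
wrist_force: [-0.2, 1.4, -0.5]
gripper_width: 0.599
gripper_force: 0.0
```

```bash
python3 - <<'E'
from h import *
print(arm.observe()["eef_pos"],deltas((.4134,.2443,.16),.100))
# frame three lateral position in w5: edges of the shoulder band
im=np.load("pics/w5.npy").astype(float); s=np.load("pics/w5s.npy",allow_pickle=True).item(); C=cam("wrist",s)
lab=im[173:177].mean(0); d=lab[:,2]-lab[:,0]   # blueness
e=np.diff(cv2.GaussianBlur(d[None],(5,1),0)[0]); L=205+np.argmax(e[205:230]); Rr=285+np.argmin(e[285:315])
P=onplane(C,[(L+.5,175),(Rr+.5,175)],.155); Rt=R.from_quat(s["tool_rot"]); print(L,Rr,P.round(4).tolist(),(Rt.inv().apply(P.mean(0)-s["eef_pos"])*1000).round(2))
E
```

```text
[0.41353724 0.24306568 0.35593528] (array([ 1.000e-02, -1.300e-01,  1.959e+01]), array([ 0.0001,  0.0006, -0.0024]))
214 299 [[0.5337, 0.0116, 0.155], [0.5285, -0.0826, 0.155]] [ -5.92   0.88 204.3 ]
```

>>> play_rows(
  deltas=[
    [0,-0.1,4,0,0,0,0.6],
    [0,-0.1,8.5,0,0,0,0.6],
    [0,-0.1,13,0,0,0,0.6],
    [0,-0.1,17,0,0,0,0.6],
    [0,-0.1,19.2,0,0,0,0.6],
    [0,-0.1,19.5,0,0,0,0.6],
    [0,-0.1,19.5,0,0,0,0.6],
    [0,-0.1,19.5,0,0,0,0.6],
  ],
)

```text
time_s: 15.4
eef_pos: [0.414, 0.2456, 0.1628]
tool_rot: [0.999, 0.05, 0.001, -0.0]
wrist_force: [-0.2, -0.3, 0.3]
gripper_width: 0.602
gripper_force: 0.0
```

>>> play_rows(
  deltas=[
    [0,0,0,0,0,0,0.6],
    [0,0,0,0,0,0,0.45],
    [0,0,0,0,0,0,0.4],
    [0,0,0,0,0,0,0],
    [0,0,0,0,0,0,0],
    [0,0,0,0,0,0,0],
  ],
)

```text
time_s: 16.0
eef_pos: [0.413, 0.245, 0.1614]
tool_rot: [0.999, 0.05, 0.0, 0.0]
wrist_force: [0.0, 0.3, 1.1]
gripper_width: 0.329
gripper_force: 30.0
```

>>> play_rows(
  deltas=[
    [0,0,-2,0,0,0,0],
    [0,0,-5,0,0,0,0],
    [0,0,-9,0,0,0,0],
    [0,0,-13,0,0,0,0],
    [0,0,-17,0,0,0,0],
    [0,0,-19,0,0,0,0],
    [0,0,-19,0,0,0,0],
    [0,0,-19,0,0,0,0],
  ],
)

```text
time_s: 16.8
eef_pos: [0.4125, 0.245, 0.3502]
tool_rot: [0.999, 0.05, -0.001, 0.0]
wrist_force: [-0.2, 0.1, -2.2]
gripper_width: 0.326
gripper_force: 30.0
```

>>> play_rows(
  deltas=[
    [0.2,3,0,0,0,0.02,0],
    [0.5,7,0,0,0,0.04,0],
    [0.9,11,0,0,0,0.06,0],
    [1.3,15,0,0,0,0.09,0],
    [1.7,19,0,0,0,0.12,0],
    [2.1,23,0,0,0,0.156,0],
    [2.4,26.5,0,0,0,0.156,0],
    [2.4,28.05,0,0,0,0.156,0],
  ],
)

```text
time_s: 17.6
eef_pos: [0.4639, -0.0357, 0.3485]
tool_rot: [1.0, -0.031, -0.002, 0.0]
wrist_force: [0.2, -0.4, -3.4]
gripper_width: 0.327
gripper_force: 30.0
```

>>> play_rows(
  deltas=[
    [0,0,0,0,0,0,0],
    [0,0,2,0,0,0,0],
    [0,0,6,0,0,0,0],
    [0,0,10,0,0,0,0],
    [0,0,14,0,0,0,0],
    [0,0,15.5,0,0,0,0],
    [0,0,15.5,0,0,0,0],
    [0,0,15.5,0,0,0,0],
  ],
)

```text
time_s: 18.4
eef_pos: [0.4647, -0.03, 0.1966]
tool_rot: [1.0, -0.027, -0.0, -0.0]
wrist_force: [-0.4, 0.5, -1.9]
gripper_width: 0.328
gripper_force: 30.0
```

```bash
python3 - <<'E'
from h import *
s=arm.observe(); im=viewer.read_camera("wrist"); np.save("pics/w6.npy",im); np.save("pics/w6s.npy",s,allow_pickle=True); print(s["eef_pos"],s["tool_rot"], s["wrist_force"])
a=cv2.resize(im[80:280,136:376,::-1],None,fx=2.5,fy=2.5,interpolation=cv2.INTER_CUBIC); 
# right: enlarged hook area
b=cv2.resize(im[80:180,200:312,::-1],None,fx=2.5,fy=2.5)
cv2.imwrite("pics/w6.png",cv2.resize(im[70:230,146:366,::-1],None,fx=3.6,fy=3.6,interpolation=cv2.INTER_CUBIC))
print(deltas((.465,-.0316,.1944),-.056))
E
```

```text
[ 0.46472945 -0.02996089  0.19655183] [ 9.99637198e-01 -2.69335083e-02 -1.62356164e-05 -2.39683040e-04] [-0.37263897  0.49577085 -1.86620604]
(array([-0.03,  0.12,  0.3 ]), array([-0.0001, -0.0017,  0.0016]))
```

View pics/w6.png

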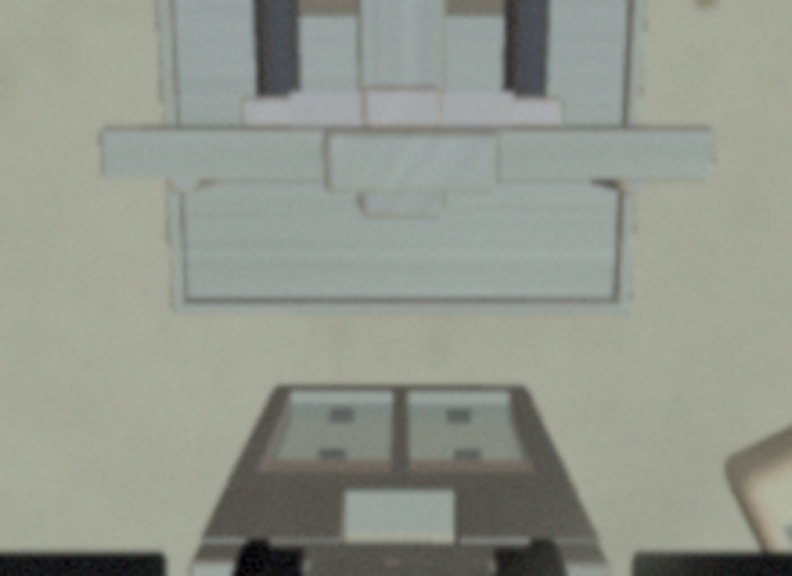

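The view shows frame_three hung with shoulders 100–712 and tab 327–498. The lip is at (360–443, 190–215), and the beads are just visible at (190,183) and (608,183). Frame_two is held square at about column 401. A shift of about 0.5 mm in tool y centres it between the beads.

>>> play_rows(
  deltas=[
    [0.5,0.05,0.2,0,0,0,0],
    [1.5,0.05,0.2,0,0,0,0],
    [2.5,0.05,0.2,0,0,0,0],
    [3.5,0.05,0.2,0,0,0,0],
    [4.3,0.05,0.2,0,0,0,0],
    [4.9,0.05,0.2,0,0,0,0],
    [5.1,0.05,0.2,0,0,0,0],
    [5.1,0.05,0.2,0,0,0,0],
  ],
)

```text
time_s: 19.25
eef_pos: [0.5157, -0.0349, 0.1941]
tool_rot: [1.0, -0.028, -0.0, -0.0]
wrist_force: [-0.2, -0.2, -2.2]
gripper_width: 0.331
gripper_force: 30.0
```

>>> play_rows(
  deltas=[
    [0.1,0,0,0,0,0,0],
    [0.2,0,0,0,0,0,0],
    [0.3,0,0,0,0,0,0],
    [0.3,0,0,0,0,0,0],
  ],
)

```text
time_s: 19.65
eef_pos: [0.5186, -0.0352, 0.1944]
tool_rot: [1.0, -0.028, 0.0, 0.0]
wrist_force: [0.6, 0.1, -2.1]
gripper_width: 0.329
gripper_force: 30.0
```

>>> play_rows(
  deltas=[
    [0.1,0,0,0,0,0,0],
    [0.2,0,0,0,0,0,0],
    [0.2,0,0,0,0,0,0],
    [0.2,0,0,0,0,0,0],
  ],
)

```text
time_s: 20.05
eef_pos: [0.5206, -0.0352, 0.1942]
tool_rot: [1.0, -0.028, -0.0, 0.0]
wrist_force: [0.2, -0.2, -2.2]
gripper_width: 0.33
gripper_force: 30.0
```

>>> play_rows(
  deltas=[
    [0.1,0,0,0,0,0,0],
    [0.2,0,0,0,0,0,0],
    [0.2,0,0,0,0,0,0],
    [0.2,0,0,0,0,0,0],
  ],
)

```text
time_s: 20.45
eef_pos: [0.5222, -0.0353, 0.1942]
tool_rot: [1.0, -0.028, -0.001, 0.0]
wrist_force: [-3.4, -0.3, 0.1]
gripper_width: 0.328
gripper_force: 30.0
```

```bash
python3 - <<'E'
from h import *
s=arm.observe(); im=viewer.read_camera("wrist"); np.save("pics/w7.npy",im); np.save("pics/w7s.npy",s,allow_pickle=True); print(s["eef_pos"],s["wrist_force"])
K=cam("wrist",s)[0]
def band(im,v0,v1,lr,rr):
    d=im[v0:v1].astype(float).mean(0); d=cv2.GaussianBlur((d[:,2]-d[:,0])[None],(5,1),0)[0]; e=np.diff(d)
    sub=lambda i:i+.5+.5*(abs(e[i-1])-abs(e[i+1]))/(abs(e[i-1])+abs(e[i+1])-2*abs(e[i]))*-1
    L=lr[0]+np.argmax(e[lr[0]:lr[1]]); r=rr[0]+np.argmin(e[rr[0]:rr[1]]); return sub(L),sub(r),e[L],e[r]
def lat(L,r,w): return ((L+r)/2-K[0,2])*w/(r-L)*1000
for v in range(196,222,4): 
    L,r,a,b=band(im,v,v+3,(150,205),(308,362)); print(v,round(L,1),round(r,1),round(a,1),round(b,1),"three lat",round(lat(L,r,.096),2))
im6=np.load("pics/w6.npy")
for v in (108,111,114): L,r,a,b=band(im6,v,v+3,(160,190),(330,360)); print("w6 three",round(L,1),round(r,1),round(lat(L,r,.096),2))
for v in (204,208,212,216): print("w6 two row",v, im6[v,190:322:4].astype(int)[:,2].tolist())
E
```

```text
[ 0.52219437 -0.03531255  0.19416908] [-3.40277581 -0.30634736  0.1081616 ]
196 181.8 331.7 1.1 -0.6 three lat 0.23
200 178.3 330.5 1.9 -1.2 three lat -1.27
204 175.5 333.1 2.1 -1.7 three lat -1.27
208 175.4 333.2 4.8 -3.9 three lat -1.28
212 175.1 333.4 5.0 -4.4 three lat -1.31
216 176.7 333.2 2.2 -1.4 three lat -0.9
220 200.3 312.9 1.8 -1.9 three lat 0.18
w6 three 173.2 343.6 1.14
w6 three 174.7 343.6 1.55
w6 three 174.8 343.8 1.62
w6 two row 204 [151, 151, 150, 150, 149, 76, 78, 78, 75, 80, 77, 76, 76, 75, 81, 76, 81, 77, 77, 78, 81, 75, 74, 77, 76, 75, 79, 77, 81, 145, 149, 151, 149]
w6 two row 208 [149, 152, 152, 150, 131, 73, 72, 72, 82, 74, 78, 73, 75, 141, 155, 155, 155, 154, 154, 155, 151, 73, 74, 76, 79, 76, 72, 79, 79, 107, 150, 149, 147]
w6 two row 212 [151, 152, 151, 150, 80, 76, 73, 76, 78, 78, 77, 74, 73, 139, 154, 156, 156, 156, 154, 155, 153, 77, 74, 75, 74, 79, 75, 79, 83, 85, 146, 148, 147]
w6 two row 216 [151, 153, 152, 135, 74, 79, 75, 78, 75, 79, 74, 72, 77, 143, 156, 154, 154, 154, 155, 155, 152, 74, 76, 74, 79, 81, 79, 77, 81, 85, 108, 145, 144]
```

>>> play_rows(
  deltas=[
    [-0.3,0,0,0,0,0,0],
    [-0.4,-0.1,0,0,0,0,0],
    [-0.4,-0.15,0,0,0,0,0],
    [-0.4,-0.15,0,0,0,0,0],
    [-0.4,-0.15,0,0,0,0,0],
    [-0.4,-0.15,0,0,0,0,0],
  ],
)

```text
time_s: 21.1
eef_pos: [0.5188, -0.0336, 0.1943]
tool_rot: [1.0, -0.028, 0.0, 0.0]
wrist_force: [0.1, -0.9, -2.4]
gripper_width: 0.329
gripper_force: 30.0
```

```bash
cat >> h.py <<'E'
def band(im,v0,v1,lr,rr):
    d=im[v0:v1].astype(float).mean(0); d=cv2.GaussianBlur((d[:,2]-d[:,0])[None],(5,1),0)[0]; e=np.diff(d)
    L=lr[0]+np.argmax(e[lr[0]:lr[1]]); r=rr[0]+np.argmin(e[rr[0]:rr[1]]); return L+.5,r+.5
def lat(L,r,w): return ((L+r)/2-256.4)*w/(r-L)*1000
def look(n):
    s=arm.observe(); im=viewer.read_camera("wrist"); np.save(f"pics/{n}.npy",im); np.save(f"pics/{n}s.npy",s,allow_pickle=True)
    print(np.round(s["eef_pos"],4),np.round(s["tool_rot"],4),np.round(s["wrist_force"],1)); return im
E
python3 - <<'E'
from h import *
im=look("w8")
for v in (200,204,206,208,210,212): L,r=band(im,v,v+2,(150,205),(308,362)); print(v,L,r,"three",round(lat(L,r,.096),2))
for v in (214,216,218,220): L,r=band(im,v,v+2,(190,210),(300,322)); print(v,L,r,"two",round(lat(L,r,.066),2))
E
```

```text
[ 0.5188 -0.0336  0.1943] [ 9.996e-01 -2.810e-02  1.000e-04  1.000e-04] [ 0.1 -0.9 -2.4]
200 177.5 336.5 three 0.36
204 177.5 336.5 three 0.36
206 178.5 336.5 three 0.67
208 178.5 336.5 three 0.67
210 178.5 336.5 three 0.67
212 204.5 308.5 three 0.09
214 203.5 309.5 two 0.06
216 202.5 310.5 two 0.06
218 201.5 311.5 two 0.06
220 200.5 311.5 two -0.24
```

>>> play_rows(
  deltas=[
    [0.2,0.04,0,0,0,0,0],
    [0.4,0.04,0,0,0,0,0],
    [0.5,0.04,0,0,0,0,0],
    [0.6,0.04,0,0,0,0,0],
    [0.6,0.04,0,0,0,0,0],
    [0.6,0.04,0,0,0,0,0],
  ],
)

```text
time_s: 21.75
eef_pos: [0.5241, -0.0344, 0.1941]
tool_rot: [1.0, -0.028, -0.001, 0.0]
wrist_force: [-4.8, -0.7, -0.5]
gripper_width: 0.331
gripper_force: 30.0
```

>>> play_rows(
  deltas=[
    [0.2,0,0,0,0,0,0],
    [0.4,0,0,0,0,0,0],
    [0.6,0,0,0,0,0,0],
    [0.8,0,0,0,0,0,0],
    [1.0,0,0,0,0,0,0],
    [1.1,0,0,0,0,0,0],
    [1.1,0,0,0,0,0,0],
    [1.1,0,0,0,0,0,0],
  ],
)

```text
time_s: 22.55
eef_pos: [0.5343, -0.035, 0.194]
tool_rot: [1.0, -0.028, -0.002, 0.0]
wrist_force: [-6.8, 0.7, 2.6]
gripper_width: 0.332
gripper_force: 30.0
```

```bash
python3 - <<'E'
from h import *
im=look("w9")
for v in (204,206,208,210): L,r=band(im,v,v+2,(150,205),(308,362)); print(v,L,r,"three",round(lat(L,r,.096),2))
for v in (214,216,218,220): L,r=band(im,v,v+2,(190,210),(300,322)); print(v,L,r,"two",round(lat(L,r,.066),2))
E
```

```text
[ 0.5343 -0.035   0.194 ] [ 9.996e-01 -2.810e-02 -1.600e-03  1.000e-04] [-6.8  0.7  2.6]
204 177.5 335.5 three 0.06
206 177.5 335.5 three 0.06
208 177.5 335.5 three 0.06
210 177.5 335.5 three 0.06
214 198.5 316.5 two 0.62
216 195.5 316.5 two -0.22
218 195.5 316.5 two -0.22
220 196.5 316.5 two 0.06
```

```bash
python3 - <<'E'
from h import *
np.set_printoptions(linewidth=200)
for n in ("w7","w9"):
    im=np.load(f"pics/{n}.npy").astype(float); s=np.load(f"pics/{n}s.npy",allow_pickle=True).item(); C=cam("wrist",s); Rt=R.from_quat(s["tool_rot"])
    b=im[...,2]-im[...,0]; g=im.mean(2)
    for c in (slice(180,190),slice(322,331)): print(n,"blue",b[196:224,c].mean(1).round(0).astype(int),"gray",g[196:224,c].mean(1).round(0).astype(int))
    for o in (.012,.015): print(o,[ (proj(C,s["eef_pos"]+Rt.apply([o+dx,-.040,s["eef_pos"][2]-.155]))[0]-[0,196]).round(1).tolist() for dx in (0,-.008)])
E
```

```text
w7 blue [-11 -10 -10  -8  -7  -7 -10 -11 -12  -8  -3   2   2   4   4   4   5   4   5   5   0  -8 -12 -13 -13 -13 -12  -9] gray [102  96  93  98 105 100  91  89 103 129 153 164 164 163 163 163 163 164 163 164 166 168 170 170 170 167 150 105]
w7 blue [ -9  -9  -9  -7  -6  -7  -8  -9  -9  -6  -3   0   2   2   3   3   3   4   4   3  -2  -9 -11 -12 -11 -12 -10  -8] gray [120 115 113 118 121 111 107 109 118 136 151 159 159 158 158 159 159 160 160 160 155 154 159 161 162 158 145 112]
0.012 [[188.7, 9.2], [189.5, 21.8]]
0.015 [[188.4, 4.4], [189.2, 17.1]]
w9 blue [-11 -11  -9  -8  -7  -7  -9 -10 -10  -7  -3   1   3   3   3   4   4   4   6   5   1  -7 -12 -14 -13 -13 -12  -9] gray [116 109 105 106 110 104  91  88  98 124 150 163 164 163 163 163 163 163 163 164 165 167 169 170 170 167 150 105]
w9 blue [-10  -9  -9  -8  -7  -8  -8  -8  -9  -7  -4   0   1   2   2   3   2   3   4   4   1  -6 -10 -11 -11 -11 -10  -7] gray [114 109 106 106 110 111 108 108 113 128 147 157 159 158 158 157 158 159 160 160 159 159 161 161 161 158 144 111]
0.012 [[188.7, 9.3], [189.4, 21.9]]
0.015 [[188.4, 4.5], [189.1, 17.2]]
```

>>> play_rows(
  deltas=[
    [0,0,0.3,0,0,0,0],
    [0,0,0.6,0,0,0,0],
    [0,0,0.9,0,0,0,0],
    [0,0,1.15,0,0,0,0],
    [0,0,1.25,0,0,0,0],
    [0,0,1.25,0,0,0,0],
  ],
)

```text
time_s: 23.2
eef_pos: [0.5344, -0.0346, 0.1813]
tool_rot: [1.0, -0.028, -0.001, -0.0]
wrist_force: [-6.5, 0.3, 0.2]
gripper_width: 0.328
gripper_force: 30.0
```

>>> play_rows(
  deltas=[
    [0,0,0.05,0,0,0,0],
    [0,0,0.15,0,0,0,0],
    [0,0,0.15,0,0,0,0],
    [0,0,0.15,0,0,0,0],
  ],
)

```text
time_s: 23.6
eef_pos: [0.5344, -0.0346, 0.1803]
tool_rot: [1.0, -0.028, -0.001, -0.0]
wrist_force: [-8.3, 0.8, 2.7]
gripper_width: 0.33
gripper_force: 30.0
```

>>> play_rows(
  deltas=[
    [-0.1,0,0.02,0,0,0,0],
    [-0.2,0,0.04,0,0,0,0],
    [-0.28,0,0.04,0,0,0,0],
    [-0.28,0,0.04,0,0,0,0],
    [-0.28,0,0.04,0,0,0,0],
  ],
)

```text
time_s: 24.1
eef_pos: [0.5336, -0.0346, 0.1803]
tool_rot: [1.0, -0.028, 0.001, -0.0]
wrist_force: [-1.7, 0.4, 2.4]
gripper_width: 0.332
gripper_force: 30.0
```

>>> play_rows(
  deltas=[
    [0,0,0,0,0,0,0.38],
    [0,0,0,0,0,0,0.45],
    [0,0,0,0,0,0,0.6],
    [0,0,0,0,0,0,0.6],
    [0,0,0,0,0,0,0.6],
  ],
)

```text
time_s: 24.6
eef_pos: [0.5329, -0.0349, 0.1798]
tool_rot: [1.0, -0.028, 0.0, 0.0]
wrist_force: [0.1, 0.0, -0.4]
gripper_width: 0.577
gripper_force: 0.0
```

>>> play_rows(
  deltas=[
    [0,0,-2,0,0,0,0.6],
    [0,0,-5,0,0,0,0.6],
    [0,0,-9,0,0,0,0.6],
    [0,0,-13,0,0,0,0.6],
    [0,0,-16,0,0,0,0.6],
    [0,0,-18,0,0,0,0.6],
    [0,0,-18,0,0,0,0.6],
    [0,0,-18,0,0,0,0.6],
  ],
)

```text
time_s: 25.4
eef_pos: [0.5328, -0.0348, 0.3595]
tool_rot: [1.0, -0.028, -0.0, 0.0]
wrist_force: [-0.2, 0.3, -0.4]
gripper_width: 0.601
gripper_force: 0.0
```

```bash
python3 - <<'E'
from h import *
im=look("w10").astype(float); s=np.load("pics/w10s.npy",allow_pickle=True).item(); C=cam("wrist",s); Rt=R.from_quat(s["tool_rot"])
b=im[...,2]-im[...,0]; g=im.mean(2)
for z,x in ((.155,.0268),(.193,.0268)): print("rows for lip-plane fronts/backs +0,8,16:",z,[proj(C,[.5+x+d,-.035,z])[0].round(1).tolist() for d in (0,.008,.016)])
for n,c in (("three end L",slice(216,224)),("two shoulder L",slice(230,240)),("three end R",slice(290,297)),("tab",slice(250,265))): print(n,"blue from 150",b[150:200,c].mean(1).round(0).astype(int).tolist(),"\ngray",g[150:200,c].mean(1).round(0).astype(int).tolist())
for v in range(164,184,2): L,r=band(im,v,v+2,(200,240),(275,315)); print(v,L,r)
print(deltas((.5019,.2614,.36),.10))
E
```

```text
[ 0.5328 -0.0348  0.3595] [ 9.996e-01 -2.810e-02 -0.000e+00  1.000e-04] [-0.2  0.3 -0.4]
rows for lip-plane fronts/backs +0,8,16: 0.155 [[256.5, 175.0], [256.1, 168.0], [255.7, 160.8]]
rows for lip-plane fronts/backs +0,8,16: 0.193 [[256.6, 183.3], [256.1, 175.4], [255.6, 167.5]]
three end L blue from 150 [0, -2, -2, -4, -6, -7, -9, -8, -8, -8, -8, -7, -2, 2, 4, 5, 4, 4, 2, 2, 2, 3, 3, 2, 3, 2, 2, 2, 3, 2, 0, -2, 1, 0, -8, -11, -11, -11, -11, -11, -11, -12, -11, -11, -11, -12, -11, -11, -11, -11] 
gray [124, 120, 112, 107, 102, 95, 88, 82, 80, 85, 93, 109, 134, 147, 149, 148, 149, 149, 148, 146, 145, 144, 145, 144, 143, 143, 143, 143, 144, 144, 133, 122, 134, 148, 152, 155, 156, 155, 155, 155, 156, 155, 155, 156, 156, 155, 156, 155, 156, 156]
two shoulder L blue from 150 [5, 4, 2, -4, -2, 1, 0, -2, -6, -9, -8, -6, -2, 2, 4, 4, 4, 5, 2, -1, 2, 4, 4, 3, 4, 3, 3, 3, 4, 4, 1, -3, 0, -1, -9, -11, -12, -11, -12, -11, -11, -11, -11, -11, -11, -11, -11, -11, -10, -11] 
gray [93, 89, 90, 104, 127, 141, 139, 127, 103, 85, 87, 107, 134, 147, 148, 147, 149, 153, 150, 142, 147, 150, 149, 149, 148
[... 609 characters left out ...]
m 150 [4, 3, 3, 2, 2, 0, -4, -5, -5, -5, -5, -7, -8, -6, -2, -1, -1, -3, -4, 0, 3, 4, 5, 5, 3, -1, -5, -1, 3, 4, 4, 4, 2, -3, -9, -11, -11, -11, -11, -10, -11, -11, -10, -10, -11, -10, -11, -10, -10, -11] 
gray [142, 141, 139, 137, 135, 123, 108, 109, 113, 113, 110, 106, 106, 119, 131, 133, 131, 123, 120, 137, 149, 151, 152, 152, 148, 133, 120, 135, 147, 149, 150, 149, 148, 143, 142, 149, 152, 151, 152, 152, 152, 152, 153, 153, 154, 155, 154, 154, 154, 155]
164 213.5 299.5
166 213.5 299.5
168 213.5 298.5
170 214.5 298.5
172 214.5 297.5
174 214.5 297.5
176 214.5 297.5
178 214.5 297.5
180 214.5 297.5
182 215.5 297.5
(array([ -4.71, -29.41,  -0.13]), array([-1.000e-04,  1.700e-03, -1.562e-01]))
```

Frame_two is nested: the tab rows 169–175 and 177–183 match an 8 mm pitch. Next is frame_one.

>>> play_rows(
  deltas=[
    [-0.5,-3.5,0,0,0,-0.02,0.65],
    [-1.2,-8,0,0,0,-0.05,0.65],
    [-2,-12.5,0,0,0,-0.08,0.65],
    [-2.8,-17,0,0,0,-0.11,0.65],
    [-3.5,-21.5,0,0,0,-0.14,0.65],
    [-4.3,-26,0,0,0,-0.156,0.65],
    [-4.7,-29,0,0,0,-0.156,0.65],
    [-4.7,-29.4,0,0,0,-0.156,0.65],
  ],
)

```text
time_s: 26.25
eef_pos: [0.4996, 0.2663, 0.3581]
tool_rot: [0.999, 0.054, -0.002, -0.001]
wrist_force: [0.4, -0.5, 0.8]
gripper_width: 0.653
gripper_force: 0.0
```

>>> play_rows(
  deltas=[
    [0,0,0,0,0,0,0.65],
    [0,0,0,0,0,0,0.65],
    [0,0,0,0,0,0,0.65],
    [0,0,0,0,0,0,0.65],
    [0,0,0,0,0,0,0.65],
  ],
)

```text
time_s: 26.75
eef_pos: [0.5028, 0.2604, 0.3599]
tool_rot: [0.999, 0.049, 0.0, 0.0]
wrist_force: [0.8, 0.4, 0.3]
gripper_width: 0.649
gripper_force: 0.0
```

```bash
python3 - <<'E'
from h import *
print(arm.observe()["eef_pos"],deltas((.5019,.2614,.16),.100))
E
```

```text
[0.50275312 0.26042457 0.35992333] (array([-0.08, -0.11, 19.99]), array([ 0.0004, -0.0002, -0.0019]))
```

>>> play_rows(
  deltas=[
    [-0.05,-0.1,4,0,0,0,0.65],
    [-0.05,-0.1,8.5,0,0,0,0.65],
    [-0.05,-0.1,13,0,0,0,0.65],
    [-0.05,-0.1,17,0,0,0,0.65],
    [-0.05,-0.1,19.6,0,0,0,0.65],
    [-0.05,-0.1,20,0,0,0,0.65],
    [-0.05,-0.1,20,0,0,0,0.65],
    [-0.05,-0.1,20,0,0,0,0.65],
  ],
)

```text
time_s: 27.55
eef_pos: [0.5029, 0.2629, 0.1618]
tool_rot: [0.999, 0.05, 0.001, -0.001]
wrist_force: [-0.0, 0.8, 0.6]
gripper_width: 0.648
gripper_force: 0.0
```

>>> play_rows(
  deltas=[
    [0,0,0,0,0,0,0.6],
    [0,0,0,0,0,0,0.5],
    [0,0,0,0,0,0,0.45],
    [0,0,0,0,0,0,0],
    [0,0,0,0,0,0,0],
    [0,0,0,0,0,0,0],
  ],
)

```text
time_s: 28.15
eef_pos: [0.502, 0.2624, 0.1601]
tool_rot: [0.999, 0.05, 0.0, 0.0]
wrist_force: [1.4, -0.1, 1.9]
gripper_width: 0.41
gripper_force: 30.0
```

>>> play_rows(
  deltas=[
    [0,0,-2,0,0,0,0],
    [0,0,-5,0,0,0,0],
    [0,0,-9,0,0,0,0],
    [0,0,-13,0,0,0,0],
    [0,0,-17,0,0,0,0],
    [0,0,-19,0,0,0,0],
    [0,0,-19,0,0,0,0],
    [0,0,-19,0,0,0,0],
  ],
)

```text
time_s: 28.95
eef_pos: [0.5016, 0.2621, 0.3488]
tool_rot: [0.999, 0.05, -0.001, 0.0]
wrist_force: [-1.1, -0.2, -1.8]
gripper_width: 0.409
gripper_force: 30.0
```

>>> play_rows(
  deltas=[
    [-1,3,0,0,0,0.02,0],
    [-2.2,7,0,0,0,0.04,0],
    [-3.4,11,0,0,0,0.06,0],
    [-4.6,15,0,0,0,0.09,0],
    [-5.6,19,0,0,0,0.12,0],
    [-6.3,23.5,0,0,0,0.156,0],
    [-6.6,27.5,0,0,0,0.156,0],
    [-6.6,28.8,0,0,0,0.156,0],
  ],
)

```text
time_s: 29.75
eef_pos: [0.4633, -0.0365, 0.3473]
tool_rot: [0.999, -0.032, -0.002, 0.001]
wrist_force: [0.9, -0.6, -1.2]
gripper_width: 0.405
gripper_force: 30.0
```

>>> play_rows(
  deltas=[
    [0,0,0,0,0,0,0],
    [0,0,2,0,0,0,0],
    [0,0,6,0,0,0,0],
    [0,0,10,0,0,0,0],
    [0,0,14,0,0,0,0],
    [0,0,15.6,0,0,0,0],
    [0,0,15.6,0,0,0,0],
    [0,0,15.6,0,0,0,0],
  ],
)

```text
time_s: 30.55
eef_pos: [0.4649, -0.0292, 0.1939]
tool_rot: [1.0, -0.027, -0.0, -0.0]
wrist_force: [-0.1, 0.5, -0.5]
gripper_width: 0.411
gripper_force: 30.0
```

>>> play_rows(
  deltas=[
    [0,0,0,0,0,0,0],
    [0,0,0,0,0,0,0],
    [0,0,0,0,0,0,0],
    [0,0,0,0,0,0,0],
    [0,0,0,0,0,0,0],
  ],
)

```text
time_s: 31.05
eef_pos: [0.465, -0.0309, 0.1942]
tool_rot: [1.0, -0.028, 0.0, 0.0]
wrist_force: [-0.6, -0.2, -1.0]
gripper_width: 0.41
gripper_force: 30.0
```

```bash
python3 - <<'E'
from h import *
im=look("w11"); s=np.load("pics/w11s.npy",allow_pickle=True).item()
print(deltas((.465,-.0309,.1931),-.056))
b=im[...,2].astype(int)-im[...,0]; g=im.astype(int).mean(2)
for v in range(92,132,4): print(v,"two edges",[round(float(x),2) for x in band(im,v,v+3,(180,215),(300,335))])
for v in range(190,224,3):
    e=np.diff(cv2.GaussianBlur(g[v:v+3].mean(0)[None].astype(np.float32),(3,1),0)[0]); print(v,"one: dark L,R edges",205+np.argmin(e[205:245])+.5,270+np.argmax(e[270:310])+.5)
E
```

```text
[ 0.465  -0.0309  0.1942] [ 9.996e-01 -2.820e-02  3.000e-04  1.000e-04] [-0.6 -0.2 -1. ]
(array([0.01, 0.  , 0.1 ]), array([ 0.0001, -0.0003, -0.0003]))
92 two edges [191.5, 307.5]
96 two edges [199.5, 330.5]
100 two edges [203.5, 316.5]
104 two edges [191.5, 324.5]
108 two edges [197.5, 316.5]
112 two edges [189.5, 321.5]
116 two edges [190.5, 321.5]
120 two edges [190.5, 321.5]
124 two edges [190.5, 321.5]
128 two edges [190.5, 321.5]
190 one: dark L,R edges 233.5 278.5
193 one: dark L,R edges 232.5 279.5
196 one: dark L,R edges 231.5 280.5
199 one: dark L,R edges 231.5 281.5
202 one: dark L,R edges 230.5 281.5
205 one: dark L,R edges 229.5 282.5
208 one: dark L,R edges 228.5 283.5
211 one: dark L,R edges 228.5 284.5
214 one: dark L,R edges 227.5 285.5
217 one: dark L,R edges 226.5 285.5
220 one: dark L,R edges 206.5 306.5
223 one: dark L,R edges 205.5 307.5
```

>>> play_rows(
  deltas=[
    [0.5,0,0.1,0,0,0,0],
    [1.5,0,0.1,0,0,0,0],
    [2.5,0,0.1,0,0,0,0],
    [3.5,0,0.1,0,0,0,0],
    [4.3,0,0.1,0,0,0,0],
    [4.9,0,0.1,0,0,0,0],
    [5.1,0,0.1,0,0,0,0],
    [5.1,0,0.1,0,0,0,0],
  ],
)

```text
time_s: 31.9
eef_pos: [0.5159, -0.0336, 0.1927]
tool_rot: [1.0, -0.028, -0.0, -0.0]
wrist_force: [-0.2, 1.4, -0.9]
gripper_width: 0.406
gripper_force: 30.0
```

>>> play_rows(
  deltas=[
    [0,0,0,0,0,0,0],
    [0,0,0,0,0,0,0],
    [0,0,0,0,0,0,0],
  ],
)

```text
time_s: 32.2
eef_pos: [0.5155, -0.0338, 0.193]
tool_rot: [1.0, -0.028, 0.0, 0.0]
wrist_force: [-0.1, -0.3, -1.3]
gripper_width: 0.412
gripper_force: 30.0
```

```bash
python3 - <<'E'
from h import *
im=look("w12"); g=cv2.GaussianBlur(im.mean(2).astype(np.float32),(3,3),0); b=im[...,2].astype(float)-im[...,0]
for v in range(186,224,2):
    e=np.diff(g[v-1:v+2].mean(0)); e2=np.diff(cv2.GaussianBlur(b[v-1:v+2].mean(0)[None],(5,1),0)[0])
    pk=[(i,int(e[i])) for i in range(160,350) if abs(e[i])>8 and abs(e[i])==abs(e[i-2:i+3]).max()]
    print(v,pk,"| blue",165+np.argmax(e2[165:235]),280+np.argmin(e2[280:345]))
E
```

```text
[ 0.5155 -0.0338  0.193 ] [ 9.996e-01 -2.810e-02  0.000e+00  2.000e-04] [-0.1 -0.3 -1.3]
186 [(237, -24), (275, 24)] | blue 175 338
188 [(237, -22), (276, 25)] | blue 175 337
190 [(236, -23), (244, 18), (265, -20), (277, 24)] | blue 175 337
192 [(236, -24), (244, 25), (265, -28), (277, 25)] | blue 175 337
194 [(236, -14), (244, 26), (265, -29), (278, 15)] | blue 175 318
196 [(232, -17), (244, 25), (265, -27), (280, 19), (315, 12)] | blue 194 318
198 [(231, -25), (244, 15), (265, -16), (280, 25), (315, 12)] | blue 194 318
200 [(197, -11), (201, 8), (230, -23), (281, 22), (311, -11), (314, 12)] | blue 194 317
202 [(197, -13), (201, 13), (230, -26), (234, 17), (279, -12), (282, 20), (311, -10), (314, 10)] | blue 194 317
204 [(229, -24), (234, 23), (282, 22)] | blue 194 317
206 [(229, -26), (234, 24), (280, -25), (283, 24)] | blue 202 310
208 [(228, -26), (234, 24), (280, -27), (283, 27)] | blue 234 280
210 [(228, -26), (234, 23), (280, -27), (283, 26)] | blue 234 280
212 [(227, -26), (234, 21), (280, -25), (284, 28)] | blue 234 280
214 [(227, -25), (235, 19), (279, -19), (284, 24)] | blue 234 280
216 [(226, -21), (235, 8), (285, 18)] | blue 226 285
218 [(225, -14), (286, 9)] | blue 227 285
220 [(206, -26), (213, 23), (225, -13), (228, 8), (298, -19), (306, 17)] | blue 227 285
222 [(179, 10), (205, -40), (213, 26), (222, 21), (289, -21), (298, -16), (307, 25), (333, -9)] | blue 227 286
```

Frame_one is centred on frame_two and the beads to about 0.3 mm. Now I'll press.

>>> play_rows(
  deltas=[
    [0.2,0,0,0,0,0,0],
    [0.4,0,0,0,0,0,0],
    [0.6,0,0,0,0,0,0],
    [0.8,0,0,0,0,0,0],
    [0.9,0,0,0,0,0,0],
    [0.9,0,0,0,0,0,0],
  ],
)

```text
time_s: 32.85
eef_pos: [0.5228, -0.034, 0.1925]
tool_rot: [1.0, -0.028, -0.003, 0.0]
wrist_force: [-5.7, 0.6, 3.9]
gripper_width: 0.405
gripper_force: 30.0
```

>>> play_rows(
  deltas=[
    [0.15,0,0,0,0,0,0],
    [0.3,0,0,0,0,0,0],
    [0.45,0,0,0,0,0,0],
    [0.55,0,0,0,0,0,0],
    [0.55,0,0,0,0,0,0],
    [0.55,0,0,0,0,0,0],
  ],
)

```text
time_s: 33.45
eef_pos: [0.527, -0.0343, 0.1924]
tool_rot: [1.0, -0.028, -0.004, 0.0]
wrist_force: [-9.6, 1.5, 4.7]
gripper_width: 0.41
gripper_force: 30.0
```

>>> play_rows(
  deltas=[
    [0.05,0,0,0,0,0,0],
    [0.1,0,0,0,0,0,0],
    [0.1,0,0,0,0,0,0],
    [0.1,0,0,0,0,0,0],
  ],
)

```text
time_s: 33.85
eef_pos: [0.5278, -0.0343, 0.1924]
tool_rot: [1.0, -0.028, -0.004, 0.0]
wrist_force: [-11.2, 0.1, 5.4]
gripper_width: 0.409
gripper_force: 30.0
```

>>> play_rows(
  deltas=[
    [0.1,0,-0.03,0,0,0,0],
    [0.2,0,-0.03,0,0,0,0],
    [0.2,0,-0.03,0,0,0,0],
    [0.2,0,-0.03,0,0,0,0],
  ],
)

```text
time_s: 34.25
eef_pos: [0.5296, -0.0344, 0.1924]
tool_rot: [1.0, -0.028, -0.005, 0.0]
wrist_force: [-9.7, 1.9, 4.2]
gripper_width: 0.411
gripper_force: 30.0
```

>>> play_rows(
  deltas=[
    [0.1,0,0,0,0,0,0],
    [0.15,0,0,0,0,0,0],
    [0.15,0,0,0,0,0,0],
    [0.15,0,0,0,0,0,0],
  ],
)

```text
time_s: 34.65
eef_pos: [0.5309, -0.0345, 0.1925]
tool_rot: [1.0, -0.028, -0.005, 0.0]
wrist_force: [-10.9, 0.4, 4.9]
gripper_width: 0.411
gripper_force: 30.0
```

```bash
python3 - <<'E'
from h import *
im=look("w13"); s=np.load("pics/w13s.npy",allow_pickle=True).item(); C=cam("wrist",s); Rt=R.from_quat(s["tool_rot"])
g=im.mean(2); b=im[...,2].astype(float)-im[...,0]
for c in (slice(180,190),slice(322,331),slice(205,220),slice(292,305)): print(c.start,"blue186",b[186:224,c].mean(1).round(0).astype(int).tolist(),"\n   gray",g[186:224,c].mean(1).round(0).astype(int).tolist())
for o in (.004,.012,.020,.023): print(o,proj(C,s["eef_pos"]+Rt.apply([o,-.040,s["eef_pos"][2]-.155]))[0].round(1))
E
```

```text
[ 0.5309 -0.0345  0.1925] [ 9.996e-01 -2.800e-02 -4.800e-03  1.000e-04] [-10.9   0.4   4.9]
180 blue186 [-10, -9, -6, -5, -8, -10, -10, -10, -5, 0, 2, 3, 3, 3, 4, 4, 4, 5, 2, -2, -10, -13, -13, -14, -13, -13, -13, -13, -13, -13, -13, -14, -13, -13, -13, -13, -13, -13] 
   gray [100, 97, 106, 109, 92, 85, 91, 114, 144, 159, 161, 160, 160, 160, 160, 160, 161, 161, 160, 157, 157, 164, 167, 167, 166, 167, 167, 167, 168, 167, 168, 168, 167, 167, 168, 168, 167, 166]
322 blue186 [-9, -8, -8, -7, -9, -9, -8, -8, -5, -1, 1, 1, 2, 2, 2, 3, 3, 3, 2, -1, -8, -11, -11, -12, -12, -12, -11, -12, -12, -11, -12, -12, -11, -11, -11, -11, -11, -11] 
   gray [96, 97, 102, 105, 101, 100, 104, 118, 140, 154, 158, 157, 157, 156, 157, 157, 158, 159, 159, 158, 158, 157, 159, 158, 158, 158, 158, 158, 158, 159, 158, 159, 159, 158, 159, 160, 160, 159]
205 blue186 [-10, -8, -6, -5, -8, -10, -10, -9, -4, 1, 3, 3, 4, 4, 4, 4, 5, 5, 4, 1, -6, -4, 1, 2, 3, 3, 4, 4, 4, 4, 4, 3, -4, -9, -10, -6, -4, -2] 
   gray [84, 87, 101, 107, 91, 85, 91, 113, 142, 158, 161, 161, 160, 159, 159, 159, 159, 160, 158, 147, 134, 146, 160, 162, 162, 162, 161, 161, 161, 161, 161, 162, 162, 153, 122, 88, 62, 37]
292 blue186 [-10, -8, -7, -6, -7, -9, -8, -9, -4, 1, 3, 3, 4, 4, 4, 5, 5, 5, 6, 1, -5, -5, 0, 2, 3, 3, 4, 4, 4, 4, 4, 2, -2, -8, -9, -7, -5, -4] 
   gray [85, 87, 97, 102, 89, 84, 89, 110, 138, 156, 161, 160, 159, 159, 158, 159, 160, 161, 159, 146, 129, 139, 153, 159, 159, 159, 159, 158, 158, 157, 158, 158, 157, 148, 128, 108, 85, 64]
0.004 [188.9 218.8]
0.012 [188.1 206.1]
0.02 [187.4 193.1]
0.023 [187.1 188.1]
```

>>> play_rows(
  deltas=[
    [0.05,0,0,0,0,0,0],
    [0.12,0,0,0,0,0,0],
    [0.12,0,0,0,0,0,0],
    [0.12,0,0,0,0,0,0],
  ],
)

```text
time_s: 35.1
eef_pos: [0.532, -0.0346, 0.1925]
tool_rot: [1.0, -0.028, -0.005, 0.0]
wrist_force: [-12.0, 0.4, 4.5]
gripper_width: 0.409
gripper_force: 30.0
```

```bash
python3 - <<'E'
from h import *
s=arm.observe(); print(np.round(s["eef_pos"],4),np.round(s["wrist_force"],1),np.round(s["wrist_torque"],2),deltas((.5318,-.0346,.192),-.056), R.from_quat(s["tool_rot"]).as_matrix()[:,2].round(4))
E
```

```text
[ 0.532  -0.0346  0.1925] [-12.    0.4   4.5] [0.19 2.58 0.04] (array([-0.02,  0.  ,  0.05]), array([ 0.0005,  0.0098, -0.0001])) [-0.0098  0.     -1.    ]
```

>>> play_rows(
  deltas=[
    [0.02,0,0,0,0.005,0,0],
    [0.03,0,0,0,0.01,0,0],
    [0.03,0,0,0,0.01,0,0],
    [0.03,0,0,0,0.01,0,0],
  ],
)

```text
time_s: 35.5
eef_pos: [0.5319, -0.0346, 0.1924]
tool_rot: [1.0, -0.028, -0.0, 0.0]
wrist_force: [-12.4, -0.2, 5.7]
gripper_width: 0.412
gripper_force: 30.0
```

>>> play_rows(
  deltas=[
    [0,0,0.2,0,0,0,0],
    [0,0,0.35,0,0,0,0],
    [0,0,0.5,0,0,0,0],
    [0,0,0.5,0,0,0,0],
    [0,0,0.5,0,0,0,0],
  ],
)

```text
time_s: 36.0
eef_pos: [0.5319, -0.0345, 0.1872]
tool_rot: [1.0, -0.028, -0.0, 0.0]
wrist_force: [-12.3, 0.7, 6.3]
gripper_width: 0.408
gripper_force: 30.0
```

>>> play_rows(
  deltas=[
    [0,0,0.2,0,0,0,0],
    [0,0,0.4,0,0,0,0],
    [0,0,0.6,0,0,0,0],
    [0,0,0.7,0,0,0,0],
    [0,0,0.7,0,0,0,0],
  ],
)

```text
time_s: 36.5
eef_pos: [0.5318, -0.0345, 0.1802]
tool_rot: [1.0, -0.028, -0.001, 0.0]
wrist_force: [-13.2, 0.7, 5.6]
gripper_width: 0.408
gripper_force: 30.0
```

>>> play_rows(
  deltas=[
    [0,0,0.05,0,0,0,0],
    [0,0,0.1,0,0,0,0],
    [0,0,0.1,0,0,0,0],
  ],
)

```text
time_s: 36.8
eef_pos: [0.5318, -0.0345, 0.1794]
tool_rot: [1.0, -0.028, -0.001, 0.0]
wrist_force: [-14.2, 0.8, 6.4]
gripper_width: 0.404
gripper_force: 30.0
```

>>> play_rows(
  deltas=[
    [-0.03,0,0.03,0,0,0,0],
    [-0.05,0,0.06,0,0,0,0],
    [-0.08,0,0.06,0,0,0,0],
    [-0.08,0,0.06,0,0,0,0],
  ],
)

```text
time_s: 37.2
eef_pos: [0.5317, -0.0344, 0.1791]
tool_rot: [1.0, -0.028, 0.0, 0.0]
wrist_force: [-11.3, 0.7, 7.5]
gripper_width: 0.408
gripper_force: 30.0
```

>>> play_rows(
  deltas=[
    [0,0,0,0,0,0,0.44],
    [0,0,0,0,0,0,0.55],
    [0,0,0,0,0,0,0.65],
    [0,0,0,0,0,0,0.65],
    [0,0,0,0,0,0,0.65],
  ],
)

```text
time_s: 37.7
eef_pos: [0.5358, -0.0349, 0.1796]
tool_rot: [1.0, -0.028, 0.005, 0.0]
wrist_force: [0.1, -1.2, 0.5]
gripper_width: 0.639
gripper_force: 0.0
```

>>> play_rows(
  deltas=[
    [0,0,-2,0,0,0,0.65],
    [0,0,-5,0,0,0,0.65],
    [0,0,-9,0,0,0,0.65],
    [0,0,-13,0,0,0,0.65],
    [0,0,-16,0,0,0,0.65],
    [0,0,-18,0,0,0,0.65],
    [0,0,-18,0,0,0,0.65],
    [0,0,-18,0,0,0,0.65],
  ],
)

```text
time_s: 38.5
eef_pos: [0.5338, -0.0347, 0.3592]
tool_rot: [1.0, -0.028, 0.005, 0.0]
wrist_force: [0.2, -0.7, -0.6]
gripper_width: 0.649
gripper_force: 0.0
```

```bash
python3 - <<'E'
from h import *
im=look("w14").astype(float); s=np.load("pics/w14s.npy",allow_pickle=True).item(); C=cam("wrist",s)
b=im[...,2]-im[...,0]; g=im.mean(2)
print("tab rows pred 0,8,16,24:",[proj(C,[.5268+d,-.035,.193])[0].round(1).tolist() for d in (0,.008,.016,.024)])
for n,c in (("tab",slice(252,262)),("sh three",slice(216,224)),("sh two",slice(232,240))): print(n,"blue150",b[150:196,c].mean(1).round(0).astype(int).tolist(),"\ngray",g[150:196,c].mean(1).round(0).astype(int).tolist())
for v in (158,160,162,164,166,168,170,172,174,176,178,180,182,184):
    e=np.diff(cv2.GaussianBlur(g[v-1:v+2].mean(0)[None].astype(np.float32),(3,1),0)[0]); print(v,[(i,int(e[i])) for i in range(205,310) if abs(e[i])>7 and abs(e[i])==abs(e[i-2:i+3]).max()])
E
```

```text
[ 0.5338 -0.0347  0.3592] [ 9.996e-01 -2.810e-02  5.000e-03  2.000e-04] [ 0.2 -0.7 -0.6]
tab rows pred 0,8,16,24: [[256.7, 185.9], [256.3, 178.1], [255.8, 170.2], [255.4, 162.1]]
tab blue150 [4, 0, -6, -9, -8, -8, -9, -7, -4, 2, 3, 0, -5, -4, 2, 4, 5, 4, 5, 4, -1, -3, 2, 3, 4, 5, 4, 2, -2, -3, 1, 4, 4, 4, 5, 2, -4, -9, -11, -11, -10, -10, -11, -11, -10, -10] 
gray [138, 118, 96, 91, 93, 92, 95, 113, 136, 148, 150, 143, 129, 129, 142, 150, 151, 151, 152, 153, 145, 132, 140, 147, 148, 148, 150, 151, 144, 133, 140, 146, 146, 148, 148, 149, 151, 150, 151, 150, 150, 150, 150, 151, 151, 151]
sh three blue150 [-5, -6, -7, -9, -8, -7, -6, -1, 3, 4, 4, 5, 4, 2, 0, 2, 3, 3, 4, 3, 3, 3, 2, 2, 2, 3, 2, 3, 2, 2, 2, 3, 2, 0, 0, 3, 3, -7, -11, -11, -11, -11, -11, -11, -11, -12] 
gray [105, 96, 87, 81, 78, 83, 95, 120, 143, 148, 148, 147, 148, 147, 147, 145, 144, 144, 143, 144, 144, 143, 142, 141, 142, 142, 143, 142, 141, 143, 144, 143, 142, 132, 124, 135, 139, 140, 150, 154, 155, 155, 154, 154, 154, 154]
sh two blue150 [-1, 3, 3, 0, -6, -9, -7, -1, 3, 4, 4, 5, 4, 2, -1, 2, 3, 4, 4, 3, 3, 1, 2, 4, 4
[... 232 characters left out ...]
, 142, 144, 145, 142, 131, 122, 138, 148, 153, 154, 153, 153, 152, 154, 153, 153, 153]
158 [(246, -17), (250, 12), (260, -14), (266, 18)]
160 [(246, -23), (250, 25), (260, -27), (266, 22)]
162 [(245, -12), (250, 11), (260, -13), (267, 15)]
164 [(243, -9), (246, 11), (269, 8)]
166 [(243, -20), (246, 23), (267, -18)]
168 [(242, -24), (246, 24), (267, -22), (270, 19)]
170 [(241, -13), (246, 16), (267, -16), (270, 14)]
172 [(239, -14), (272, 16), (293, -7)]
174 [(239, -21), (242, 20), (270, -21), (273, 20), (293, -8), (296, 8)]
176 [(239, -22), (242, 22), (270, -24), (273, 25), (293, -9)]
178 [(238, -15), (242, 13), (270, -14), (273, 15), (293, -9)]
180 [(293, -9)]
182 [(296, 8)]
184 [(295, 10)]
```

The tab seams at rows 162.5, 170.7 and 178.8, with the front at 186, match the predicted 8 mm pitch against the lip plane. All three frames are nested and the gripper is clear, so I'm handing in.

```bash
python3 -c "
from rig import arm
print(arm.finish_job())"
```

```text
the job is handed in; nothing more can be done
None
```

All three frames hang on the hook in order (three, two, one), fronts towards the lip and nested flat by the last wrist image. The job is handed in at about 38.6 s with about 14 N the highest force read; no verdict was returned.

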